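Seam a tin on the hand can seamer

TASK

Close the filled tin on the hand-cranked can seamer: swing its lift lever round towards the robot until the can is held firmly under the chuck - judge it by feel, tight enough not to slip but not so tight that the can is crushed - then turn the crank two full turns clockwise (seen from above), park its handle over the column again, and swing the lever all the way back so that the can stands free on its lowered plate. Each turn has one heavy spot, where the roll bites, and past it the spring drives the handle on: take it steadily, no faster than about three seconds a turn, keeping hold of the handle so that it neither lurches ahead nor rolls back. Do not wrench the machine sideways on its rubber feet, and leave the other things on the stall where they are.

Things in the scene. Friction and masses are not known exactly. Their poses are not given: they have to be found in the camera images.
- can: The filled tin to be closed (see can_mid), bare metal, lid laid on; origin at the centre of its underside. Its bottom rests on the seamer's plate, its rim stands 4 mm above the lid's panel, and the chuck's plug presses on that panel.
- chuck: The seamer's steel chuck, 72 mm across, on the lower end of the crank's spindle, inside the head: it turns with the crank, and its plug (61 mm across) goes into the can's lid. Listed for the rules only; its origin lies on the spindle axis at table height.
- crank (a joint): Angle of the crank, rad, growing clockwise seen from above, counting on over whole turns (6.283 each). 0 = handle over the column; starts between -0.6 and 0.6; parked after two turns = 12.566 (0.4 either way will do). Takes about 3 N at the handle and stays where it is left near the column; one heavy spot a turn (see seamer). Over 3.5 rad/s is a lurch, back faster than 1 rad/s a roll-back.
- seamer: Green-grey cast can seamer, bed 150 x 225 mm, 200 mm tall without the crank; origin on the spindle axis at table height, column 115 mm away in its -y. Heavy spot: in each turn the roll is driven in from crank 1 to 3.1, up to 12 N along the handle's path near 2.1; from 3.1 to 5.2 its spring pushes the handle on, up to 12 N. Rubber feet give 1 mm per 40 N sideways; over 28 N (0.7 mm) is wrenching.
- lever (a joint): Angle of the lift lever, rad: 0 = can down (start, a stop), growing anticlockwise from above; next stop 0.9. Stays where left. Lifts 18 mm per rad. Moved free it takes 10 to 12 N at the knob, fast or slow; the can meets the chuck somewhere from 0.2 to 0.63 (not measured), then the pull climbs 3 N per 0.04 rad. Right is a pull of 14.5 to 17 N (about 25 to 60 N on the can); 19 N crushes.
- crank_handle (a point): Middle of the crank's upright turned wooden handle: 27 mm thick, 62 mm tall (31 mm above and 30 mm below this point), round, turning freely on its pin, 85 mm from the crank's axis, 258 mm above the table. The flat crank arm lies 36 mm below this point. The handle's axis is vertical; it runs round in a level circle.
- crank_axis (a point): Point on the seamer's upright spindle axis at the height of the crank_handle point, 258 mm above the table; fixed to the frame, axes as the seamer's. The hub and nut on top of the spindle end 18 mm below this point.
- lever_knob (a point): Middle of the free part of the upright black knob at the end of the lift lever: 20 mm thick, standing up from the lever rod, its top 20 mm above this point, the rod (12 mm thick) 26 mm below it; 165 mm from the axis, 66 mm above the table.
- lever_axis (a point): Point on the lever's upright axis (the same line as the spindle), at the height of the lever_knob point.
- can_mid (a point): Centre of the filled tin, 74 mm across, 60 mm tall, lid laid on, standing on the seamer's round plate on the spindle axis, 92 mm above the table when the lever is down (plate top 62 mm above the table); the lever lifts it 4 to 12 mm, up to the chuck.
- empty_can: Bystander: open empty tin can, 70 mm across, 60 mm tall, beside the seamer's column; origin at the centre of its underside.
- lid_stack: Bystander: low stack of round bare-metal can lids, 74 mm across, 27 mm tall, beside the seamer's column; origin under its centre.
- jar_honey: Bystander: dark jar with a black cap, 68 mm across, 95 mm tall; origin under its centre.
- jar_pickle: Bystander: red jar with a brass cap, 68 mm across, 95 mm tall; origin under its centre.
- jar_small: Bystander: small dark jar with a brass cap, 56 mm across, 75 mm tall; origin under its centre.
- tub_a: Bystander: cream tub with a yellow screw lid, 112 mm across, 184 mm tall, on the right; origin under its centre.
- tub_b: Bystander: second such cream tub, 112 mm across, 184 mm tall, on the right; origin under its centre.
Things that resemble listed ones, but are neither listed nor needed, are in the scene too. Leave any green, pink or turquoise look-alike of the can alone.

How it is judged (in metres and radians):
On the way, in this order (a step that is already met when the one before it is completed fails the run):
1. the can is clamped up against the chuck with at least 20 N (contact force between can and chuck above 20 N), for 0.3 s.
2. the crank has made two full turns and its handle is over the column, the can still clamped (value of joint crank between 12.166 and 12.966 rad and contact force between can and chuck above 15 N), for 0.2 s.
At the end, for the whole second after the job is handed in: the lever is back within 0.1 rad of its start, the crank stands two turns on with its handle within 0.4 rad of the column, and the can stands level on the lowered plate (centre 89 to 94.5 mm above the table), within 6 mm of the spindle axis (value of joint lever below 0.1 rad and value of joint crank between 12.166 and 12.966 rad and horizontal distance between can_mid and crank_axis below 0.006 m and height (world z) of can_mid between 0.089 and 0.0945 m and angle between can_mid's own z axis and vertical below 0.05 rad); the robot touches nothing.
It fails at once if the machine is wrenched sideways on its rubber feet (0.7 mm, about 28 N) (distance of crank_axis from where it was at the start of the episode above 0.0007 m).
It fails at once if the crank lurches ahead (faster than 3.5 rad/s) or, in the middle of its turns, rolls back (faster than 1 rad/s) (velocity of joint crank above 3.5 rad/s or (value of joint crank between 1 and 12 rad and velocity of joint crank below -1 rad/s)).
It fails at once if the crank is turned while the can is loose (held by less than 10 N) (value of joint crank between 1 and 12 rad and contact force between can and chuck below 10 N).
It fails at once if the can is crushed against the chuck (over 85 N) (contact force between can and chuck above 85 N).
It fails at once if something else on the stall is pushed more than 20 mm (distance of any of empty_can, lid_stack, jar_honey, jar_pickle, jar_small, tub_a, tub_b from where it was at the start of the episode above 0.02 m).
It also fails if it takes over 72 s, if anything falls off the work surface, if the arm or the gripper's body presses on something with over 40 N, if the wrist force passes 120 N, or if a joint passes its speed limit or range.

ROBOT

A 6-joint arm with a two-finger parallel gripper is mounted at the origin on the work surface. World frame = base frame: x ahead of the robot, y to its left, z up, the work surface at z = 0. Lengths are in m, angles in degrees, forces in N, time in s.
With the tool pointing down it reaches from about 0.25 to 0.725 m from the base axis. Payload 9.7 kg.
Tool frame: the origin (TCP) lies at the very end of the fingers, on their centre line; the grasp point (between the pads) lies 19 mm behind it (bot.pinch_z is the distance from the TCP to the grasp point, in m); x points along the fingers, z is the direction in which the jaws open and shut, and the axes are right-handed (so a half turn about x gives the same grasp; the last joint's range is limited). The gripper opens to 85 mm and grips with 20 to 120 N. Pads are 22 mm wide; open, the fingers measure 114 mm over their backs; the gripper's body (76 mm by 85 mm) begins 54 mm behind the grasp point. The pads swing forward as they close: fully open they stand 13 mm farther back than shut.
Start: joints at [64.572, 4.979, 10.078, 95.1, 0, 90], TCP at [0.236, 0.497, 0.231] pointing down, gripper open.
Joint ranges: [-179.16, 179.16], [-48.56, 103.87], [-65.8, 70.77], [-126.05, 130.52], [-82.76, 87.17], [-180, 180]. Speed limits (degrees/s): [127.2, 127.2, 147.25, 180, 180, 180].

INTERFACE

Orientations are given as [roll, pitch, yaw] about the fixed x, y, z axes, in that order (R = Rz(yaw) Ry(pitch) Rx(roll)).
In Python, from workcell import bot gives the robot as it stands.
- The arm moves only by the tool play_rows, never from a script. Its argument "rows" is a list of rows, each a list of 3 entries, a list of its own where there are three numbers: the shift along the tool's x, y, z in cm, then the turn about the tool's x in degrees, then the finger opening in cm, from 0 to 8.54. A call has 1 to 12 rows; each row is the pose to reach, as a shift and turn from the pose commanded when the call began, along the tool's axes at that moment; what a row does not reach only later rows make up. A row lasts 1/12 s, in which the tool goes at most 41.7 mm and 7.16 degrees, less where a joint would pass 70% of its speed; a pose out of reach is approached as far as the arm can. A call with a gripper value outside its range is refused whole. The fingers move at their own pace and stop on an object; "squeeze" is the grip in N (left out, the last holds). Time passes only in rows, so rows that repeat a pose let the fingers close. It gives the time, the measured TCP pose, the force and the opening at its end, in the units of the state.
- bot.get_obs(): the state, without advancing time (a new reading comes with each control period).
- bot.camera(name): name is "side" or "top" or "wrist"; returns (picture, depth): 480x640x3 uint8, blue, green, red; 480x640 float32, m along the optical axis (not along the pixel's ray), 0 where there is no reading.
- bot.camera_model(name): a dict with "fx", "fy", "cx", "cy" (pixels), "origin" and "attitude" of the camera in the world; the wrist camera has in their place "mount" (4x4, takes a point from camera to tool coordinates, whose origin is the TCP and whose axes are the tool frame's). Camera axes: x right, y down, z forward; pixel columns grow to the right and rows downward; lengths in m; the calibration is good to about 2 mm. A picture is of the moment at which its call begins: read the wrist's pose just before it. camera_model takes no time and is no camera call.
- bot.job_done(): hands the job in, once; it reports no verdict.
The state is a dict: "time": time; "q": joint angles; "qd": joint speeds; "joint_efforts": joint torques, N m; "ee_pos": TCP position; "tcp_rot": TCP orientation; "wrist_force": force on the tool from outside, world axes, zero at the start; "torque": the same for the moment, N m; "opening": finger opening in m.
Only numpy, scipy, OpenCV 4.12 (cv2) and the standard library are available. Lean on these libraries where they do the work, as an engineer would, in place of code of your own. Each camera call takes 0.05 s, during which the arm holds its last target.

## Working session

There is one attempt and no reset: what is moved stays moved. The work goes in short steps, Python scripts to look and compute and a tool call to move; the robot and the scene stay as the last step left them, time stands still between calls to the robot, and variables do not carry over. Pictures are saved under pics/ and viewed, and the job is handed in when it is done.

Besides the shell and the picture viewer there is one more tool, called after ">>>" by a JSON object that holds its "op" and its "data", one argument or row to a line. play_rows: Moves the arm, as the interface text tells. Its arguments: {"type":"object","properties":{"rows":{"type":"array"},"squeeze":{"type":"number"}},"required":["rows"]}

```bash
mkdir -p pics; ls
python3 - <<'E'
from workcell import bot
import cv2,numpy as np
print(bot.get_obs(), bot.pinch_z)
for n in ("side","top"):
    p,d=bot.camera(n); cv2.imwrite(f"pics/{n}0.png",p); np.save(f"pics/{n}0.npy",d); print(n,bot.camera_model(n))
print(bot.camera_model("wrist"))
E
```

```text
pics
{'time': 0.0, 'q': array([ 6.45733445e+01,  5.01240790e+00,  1.00329661e+01,  9.50990380e+01,
       -1.70353984e-03,  9.00008222e+01]), 'qd': array([ 0.08659305,  0.04669996, -0.04734938, -0.07522012, -0.0124662 ,
       -0.0240957 ]), 'joint_efforts': array([-4.86899255e-03, -5.20392001e+01,  4.64801323e+01,  1.65352109e-02,
       -1.78786404e-04, -7.67221422e-06]), 'ee_pos': array([0.23605308, 0.49651059, 0.23055719]), 'tcp_rot': array([-178.75566998,   89.9215017 , -114.18314652]), 'wrist_force': array([0.03873873, 0.20228862, 0.69410404]), 'torque': array([-0.04070731, -0.00074643, -0.01280605]), 'opening': 0.08539500671955427} 0.0187
side {'fx': 491.15008363990853, 'fy': 491.15008363990853, 'cx': 321.5435441973712, 'cy': 244.7629769276117, 'origin': array([-0.00749383, -0.75588891,  0.99864699]), 'attitude': array([-133.96891377,    0.49276277,  -39.19637196])}
top {'fx': 574.3349343329055, 'fy': 574.3349343329055, 'cx': 323.72743762250735, 'cy': 235.12094130309632, 'origin': array([ 0.25782827, -0.07133121,  1.61470994]), 'attitude': array([-169.59373742,   -0.38619458,  -89.03649431])}
{'fx': 424.55569596432844, 'fy': 424.55569596432844, 'cx': 317.2721558218283, 'cy': 243.7725843031753, 'mount': array([[-4.96965730e-04, -3.07705909e-01,  9.51481385e-01,
        -1.41358618e-01],
       [-8.83540713e-04, -9.51480996e-01, -3.07706244e-01,
         7.94228436e-02],
       [ 9.99999486e-01, -9.93592000e-04,  2.00982750e-04,
         8.22868865e-04],
       [ 0.00000000e+00,  0.00000000e+00,  0.00000000e+00,
         1.00000000e+00]])}
```

View pics/side0.png

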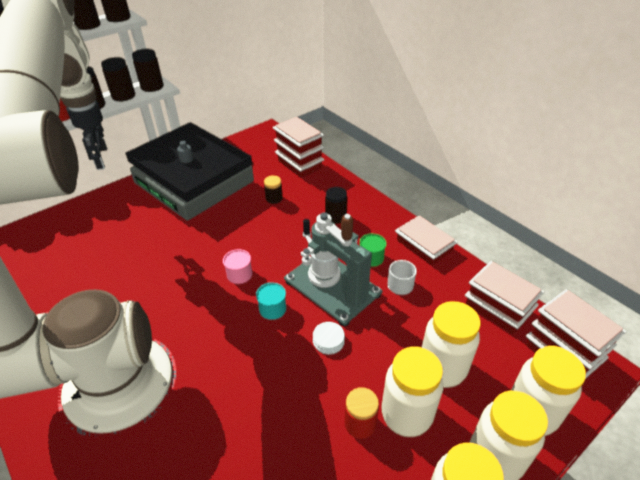

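View pics/top0.png

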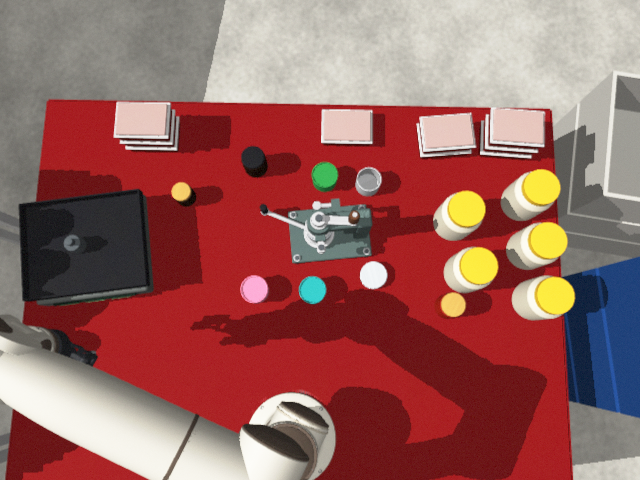

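```bash
cat > h.py <<'E'
import numpy as np,cv2
from scipy.spatial.transform import Rotation as R
from workcell import bot
def cam(n,obs=None):
    m=bot.camera_model(n); K=np.array([[m['fx'],0,m['cx']],[0,m['fy'],m['cy']],[0,0,1]])
    if n=='wrist':
        T=np.eye(4);T[:3,:3]=R.from_euler('xyz',obs['tcp_rot'],degrees=True).as_matrix();T[:3,3]=obs['ee_pos'];T=T@m['mount']
        return K,T[:3,:3],T[:3,3]
    return K,R.from_euler('xyz',m['attitude'],degrees=True).as_matrix(),np.array(m['origin'])
def atz(n,u,v,z,obs=None):
    K,A,o=cam(n,obs); r=A@np.linalg.inv(K)@[u,v,1]; return o+r*(z-o[2])/r[2]
def proj(n,p,obs=None):
    K,A,o=cam(n,obs); c=K@(A.T@(np.array(p)-o)); return c[:2]/c[2]
def cloud(n,d,obs=None):
    K,A,o=cam(n,obs); v,u=np.mgrid[:480,:640]
    P=np.stack([(u-K[0,2])/K[0,0]*d,(v-K[1,2])/K[1,1]*d,d],-1)
    return P@A.T+o
E
python3 - <<'E'
from h import *
a=cv2.imread('pics/top0.png')[140:300,240:400]; b=cv2.imread('pics/side0.png')[190:350,220:380]
cv2.imwrite('pics/crop0.png',np.hstack([cv2.resize(a,(400,400),interpolation=2),cv2.resize(b,(400,400),interpolation=2)]))
for n in('top','side'):
    d=np.load(f'pics/{n}0.npy');im=cv2.imread(f'pics/{n}0.png');C=cloud(n,d)
    # table plane check
    print(n,'table z',np.median(C[...,2][abs(C[...,2])<.01]))
    reg=(d>0)&(abs(C[...,0]-.48)<.15)&(abs(C[...,1]+.08)<.2)
    for lo,hi in((.27,.31),(.235,.27),(.20,.235),(.07,.1),(.085,.1)):
        m=reg&(C[...,2]>lo)&(C[...,2]<hi)
        k,l,s,c=cv2.connectedComponentsWithStats(m.astype('uint8'))
        for i in range(1,k):
            if s[i,4]>8: print(lo,hi,s[i],np.round(C[l==i].mean(0),4),im[l==i].mean(0).round())
E
```

```text
top table z -2.0334967247848112e-05
0.27 0.31 [349 211  11  12 102] [ 0.5484 -0.1465  0.2876] [ 88. 102. 129.]
0.235 0.27 [315 215   7   7  40] [ 0.5529 -0.0619  0.2407] [126. 122. 117.]
0.235 0.27 [348 217  11   8  31] [ 0.5416 -0.1444  0.2545] [ 87.  94. 110.]
0.2 0.235 [308 210  50  21 437] [ 0.5495 -0.0855  0.2201] [195. 195. 193.]
0.07 0.1 [259 204   8   8  50] [0.612  0.0906 0.0839] [41. 38. 51.]
0.07 0.1 [354 231  14   6  31] [ 0.5427 -0.1731  0.0858] [50. 53. 44.]
0.07 0.1 [307 235   9   8  13] [ 0.527  -0.0431  0.0874] [175. 174. 173.]
0.085 0.1 [260 204   6   6  18] [0.6148 0.0911 0.0887] [45. 42. 52.]
0.085 0.1 [354 231  13   5  16] [ 0.5428 -0.1722  0.0934] [50. 52. 44.]
side table z 0.0005881638727520677
0.27 0.31 [341 214  12  15 139] [ 0.5462 -0.1551  0.2844] [ 63.  78. 107.]
0.235 0.27 [320 212   8   7  42] [ 0.5524 -0.0666  0.2398] [106. 107. 108.]
0.235 0.27 [341 225  12  15 128] [ 0.5441 -0.1574  0.2536] [35. 49. 76.]
0.2 0.235 [313 214  39  32 448] [ 0.5458 -0.0983  0.2206] [178. 184. 183.]
0.07 0.1 [303 218   7  10  54] [0.6114 0.0853 0.0809] [28. 27. 55.]
0.07 0.1 [311 259  27  16 210] [ 0.5368 -0.0872  0.0849] [140. 146. 143.]
0.07 0.1 [343 271  27  25 205] [ 0.5552 -0.1841  0.0848] [61. 67. 54.]
0.085 0.1 [303 218   7   6  15] [0.6124 0.0866 0.0866] [33. 31. 66.]
0.085 0.1 [312 259  26  13 104] [ 0.5362 -0.0874  0.0925] [139. 145. 143.]
0.085 0.1 [343 271   3   7  16] [ 0.5572 -0.141   0.092 ] [69. 76. 60.]
0.085 0.1 [346 279  24  13  83] [ 0.5558 -0.1918  0.0924] [60. 66. 54.]
```

View pics/crop0.png

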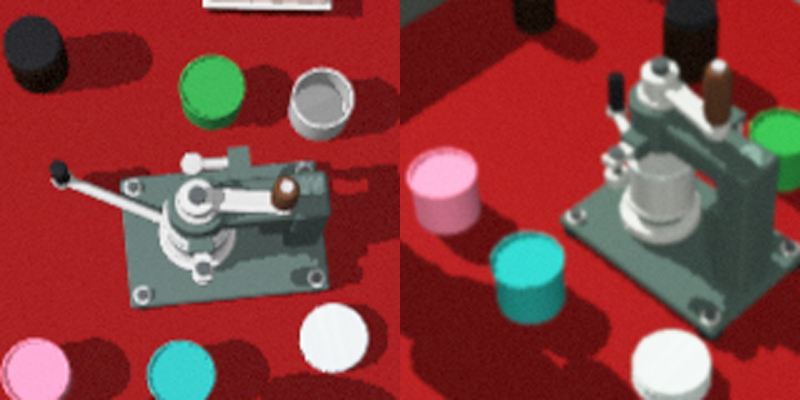

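```bash
cat >> h.py <<'E'
def pose(o=None):
    o=o or bot.get_obs(); return R.from_euler('xyz',o['tcp_rot'],degrees=True).as_matrix(),np.array(o['ee_pos'])
def shift(target,o=None):
    A,p=pose(o); return (A.T@(np.array(target)-p)*100).round(2)
E
python3 - <<'E'
from h import *
A,p=pose();print(A.round(3),p)
# wrist camera axis offset in world if tool keeps this orientation
m=bot.camera_model('wrist')['mount'];print('cam off',A@m[:3,3],'axis',A@m[:3,2])
d=np.load('pics/top0.npy');C=cloud('top',d)
for u,v,z,n in((254,288,.06,'pink'),(312,289,.06,'turq'),(373,275,.027,'lids'),(325,175,.06,'green'),(368,179,.06,'empty'),(254,160,.095,'honey'),(452,304,.095,'pickle'),(181,190,.075,'small')):print(n,atz('top',u,v,z).round(3))
# bed corner bolts
for u,v in((293.5,215),(297,257.5),(366.5,251.5),(361.5,207.5)):print(C[int(v),int(u)].round(3),atz('top',u,v,.02).round(4))
print(shift([.5,-.05,.43]))
E
```

```text
[[-0.    -0.903  0.429]
 [-0.001  0.429  0.903]
 [-1.    -0.    -0.001]] [0.23607172 0.49653351 0.23063757]
cam off [-0.07130555  0.03500105  0.14135547] axis [ 0.27751223 -0.13298902 -0.95147301]
pink [0.395 0.109 0.06 ]
turq [ 0.395 -0.048  0.06 ]
lids [ 0.439 -0.216  0.027]
green [ 0.715 -0.078  0.06 ]
empty [ 0.706 -0.198  0.06 ]
honey [0.744 0.119 0.095]
pickle [ 0.359 -0.418  0.095]
small [0.66  0.319 0.075]
[0.606 0.011 0.025] [0.6074 0.0097 0.02  ]
[ 0.486 -0.004  0.028] [ 0.4857 -0.0033  0.02  ]
[ 0.505 -0.196  0.034] [ 0.5062 -0.1981  0.02  ]
[ 0.632 -0.181  0.029] [ 0.6328 -0.1834  0.02  ]
[-19.89 -47.3  -38.05]
```

>>> {"op": "play_rows", "data": {
  "rows": [
    [[-4,0,0],0,8.5],
    [[-8,0,0],0,8.5],
    [[-12,-3,-2],6,8.5],
    [[-15,-6,-4],12,8.5],
    [[-18,-9,-6],18,8.5],
    [[-20,-12,-8],24,8.5],
    [[-21,-15.5,-10],30,8.5],
    [[-22,-19,-12],36,8.5],
    [[-22,-22.5,-14.1],43,8.5],
    [[-22,-26,-16.3],50,8.5],
    [[-22,-29.5,-18.5],57,8.5],
    [[-22,-33,-20.7],64,8.5]
  ]
}}

```text
time: 1.1
ee_pos: [0.4362, 0.1816, 0.4513]
tcp_rot: [26.1, 90.0, 26.4]
wrist_force: [0.9, 0.9, 0.2]
opening: 0.0851
```

Run:
```python
from h import *
o=bot.get_obs();print(o['time'],o['q'],o['ee_pos'],shift([.565,-.02,.45],o)); A,p=pose(o);print(np.degrees(np.arctan2(A[1,2],A[0,2])))
```

```text
1.1 [2.25991906e+01 6.85464359e+00 3.85727538e+01 1.21713682e+02
 2.90312242e-04 1.12361471e+02] [0.43622611 0.18157774 0.45125966] [  0.13 -20.21  12.79]
0.2377196683950318
```

>>> {"op": "play_rows", "data": {
  "rows": [
    [[0,-3.5,2],7,8.5],
    [[0,-7,4.2],14,8.5],
    [[0,-10.5,6.5],20,8.5],
    [[0,-14,8.7],25,8.5],
    [[0,-17,10.5],26,8.5],
    [[0,-18.9,11.8],26,8.5],
    [[0,-18.9,11.8],26,8.5],
    [[0,-18.9,11.8],26,8.5]
  ]
}}

```text
time: 1.77
ee_pos: [0.5563, -0.0055, 0.4499]
tcp_rot: [-157.6, 89.9, 176.8]
wrist_force: [0.3, 1.1, -0.2]
opening: 0.0852
```

Run:
```python
from h import *
o=bot.get_obs();print(o['time'],o['q'],o['qd'],o['ee_pos'],o['wrist_force'],o['tcp_rot'])
p,d=bot.camera('wrist');cv2.imwrite('pics/w0.png',p);np.save('pics/w0.npy',d);np.save('pics/w0o.npy',o,allow_pickle=True)
C=cloud('wrist',d,o)
reg=(d>0)&(abs(C[...,0]-.55)<.12)&(abs(C[...,1]+.04)<.2)
for lo,hi in((.283,.30),(.235,.246),(.215,.233),(.08,.1),(.04,.06)):
        m=reg&(C[...,2]>lo)&(C[...,2]<hi)
        k,l,s,c=cv2.connectedComponentsWithStats(m.astype('uint8'))
        for i in range(1,k):
            if s[i,4]>40: print(lo,hi,s[i],np.round(C[l==i].mean(0),4),np.round((C[l==i].max(0)+C[l==i].min(0))/2,4),p[l==i].mean(0).round())
```

```text
1.7667 [-5.64764001e-01  2.14913769e+01  5.66580094e+01  1.25293210e+02
  5.77599320e-03  1.14991360e+02] [ 2.20803413e+00 -2.47404361e+00 -1.12495741e+00  2.05311856e-03
  2.59573532e-01  6.02896993e-01] [ 0.55625003 -0.0054544   0.44990983] [ 0.30000116  1.11257749 -0.21744319] [-157.62135411   89.87329108  176.82251531]
0.283 0.3 [374 356  29  28 584] [ 0.5533 -0.1452  0.2889] [ 0.5528 -0.1474  0.2885] [126. 140. 174.]
0.235 0.246 [336 253  20  21 328] [ 0.5554 -0.0628  0.2385] [ 0.5553 -0.0633  0.2382] [137. 134. 127.]
0.235 0.246 [367 327  28  20 158] [ 0.5547 -0.138   0.2411] [ 0.553  -0.1414  0.2406] [ 67.  83. 117.]
0.215 0.233 [ 326  237   65   99 2296] [ 0.5551 -0.0921  0.2234] [ 0.5554 -0.0984  0.224 ] [225. 225. 225.]
0.08 0.1 [321  67  18  19 260] [0.6155 0.0901 0.0843] [0.6156 0.0903 0.0843] [62. 59. 64.]
0.08 0.1 [312 191  51  22 150] [ 0.564  -0.0349  0.09  ] [ 0.5609 -0.0429  0.09  ] [204. 205. 204.]
0.08 0.1 [390 272  15  17  42] [ 0.59   -0.1616  0.0903] [ 0.5896 -0.1684  0.0897] [88. 90. 90.]
0.04 0.06 [314 180  36  18 108] [ 0.565  -0.0301  0.049 ] [ 0.5619 -0.0317  0.05  ] [239. 239. 239.]
0.04 0.06 [347 185  19  16  53] [ 0.5898 -0.0496  0.0466] [ 0.5888 -0.0522  0.0499] [236. 236. 236.]
```

View pics/w0.png

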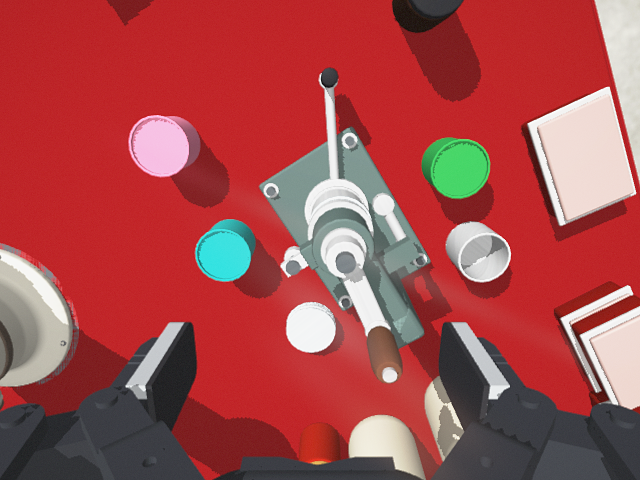

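>>> {"op": "play_rows", "data": {
  "rows": [
    [[3,1.5,0],-2,6],
    [[6.5,3,0],-4,6],
    [[10,4.5,0],-4,6],
    [[13.5,6,0],-4,5],
    [[17,7.5,0],-4,5],
    [[20.5,9,0],-4,5],
    [[24,10.5,-0.1],-4,5],
    [[27,11.6,-0.2],-4,5],
    [[29,12.1,-0.2],-4,5],
    [[29,12.1,-0.2],-4,5],
    [[29,12.1,-0.2],-4,5],
    [[29,12.1,-0.2],-4,5]
  ]
}}

```text
time: 2.82
ee_pos: [0.6055, 0.1063, 0.1636]
tcp_rot: [29.8, 89.9, 8.4]
wrist_force: [0.0, 0.4, -0.3]
opening: 0.0498
```

```bash
cat > look.py <<'E'
from h import *
import sys
def look(name,bands,xr=(.35,.75),yr=(-.25,.2)):
    o=bot.get_obs();A,pp=pose(o);print(o['time'],'q',o['q'].round(2),'qd',abs(o['qd']).max().round(2),'p',o['ee_pos'].round(4),'F',o['wrist_force'].round(2),'phi',np.degrees(np.arctan2(A[1,2],A[0,2])).round(2),'open',o['opening'])
    p,d=bot.camera('wrist');cv2.imwrite(f'pics/{name}.png',p);np.save(f'pics/{name}.npy',d)
    C=cloud('wrist',d,o)
    reg=(d>0)&(C[...,0]>xr[0])&(C[...,0]<xr[1])&(C[...,1]>yr[0])&(C[...,1]<yr[1])
    for lo,hi in bands:
        m=reg&(C[...,2]>lo)&(C[...,2]<hi)
        k,l,s,c=cv2.connectedComponentsWithStats(m.astype('uint8'))
        for i in range(1,k):
            if s[i,4]>80: print(lo,hi,s[i],c[i].round(1),np.round(C[l==i].mean(0),4),np.round((C[l==i].max(0)+C[l==i].min(0))/2,4),np.ptp(C[l==i],axis=0).round(3),p[l==i].mean(0).round())
    return o,p,d,C
E
python3 - <<'E'
from look import *
o,p,d,C=look('w1',[(.08,.1)])
E
```

```text
2.8167 q [  9.95  12.96  11.57  88.47  -0.   121.33] qd 1.07 p [0.6055 0.1063 0.1636] F [ 0.01  0.43 -0.35] phi -21.38 open 0.04981024509025765
0.08 0.1 [ 515   67   82  126 6851] [555.1 135. ] [0.7371 0.126  0.0927] [0.736  0.1235 0.0882] [0.028 0.062 0.016] [67. 63. 63.]
0.08 0.1 [327 259  35  34 913] [344.  275.5] [0.6154 0.0915 0.0841] [0.6151 0.0907 0.0831] [0.02  0.019 0.006] [70. 66. 70.]
```

View pics/w1.png

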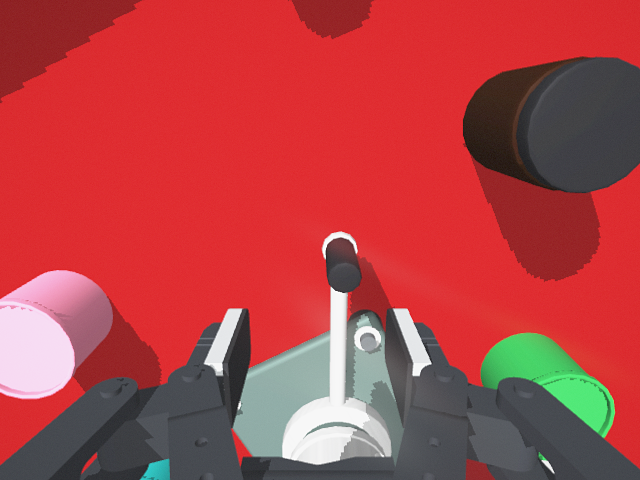

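>>> {"op": "play_rows", "data": {
  "rows": [
    [[1.5,-0.5,0.8],0,5],
    [[4,-1,1.5],0,5],
    [[7,-1,1.5],0,5],
    [[9.5,-1,1.5],0,5],
    [[11,-1,1.5],0,5],
    [[11,-1,1.5],0,5],
    [[11,-1,1.5],0,5]
  ]
}}

```text
time: 3.45
ee_pos: [0.6162, 0.0908, 0.0526]
tcp_rot: [30.1, 89.9, 8.6]
wrist_force: [0.2, -0.7, 0.6]
opening: 0.05
```

Run:
```python
from look import *
o,p,d,C=look('w2',[(.08,.1)])
```

```text
3.45 q [  8.38  15.06   1.82  76.69   0.   119.83] qd 1.93 p [0.6162 0.0908 0.0526] F [ 0.2  -0.68  0.61] phi -21.45 open 0.05002247799663742
0.08 0.1 [ 168  339   72   89 2317] [217.1 372.2] [0.5919 0.1084 0.0898] [0.5897 0.1039 0.09  ] [0.015 0.027 0.02 ] [101.  98.  98.]
0.08 0.1 [ 396  339   71   89 2298] [417.6 371.9] [0.6449 0.0875 0.0897] [0.6459 0.0832 0.09  ] [0.021 0.022 0.02 ] [115. 111. 116.]
0.08 0.1 [ 285  348   64   62 2966] [316.4 379.3] [0.6157 0.092  0.0841] [0.6152 0.0906 0.0835] [0.02  0.02  0.007] [70. 66. 72.]
0.08 0.1 [139 382  29  15 224] [154.9 389.4] [0.5782 0.1142 0.0981] [0.5779 0.1143 0.0974] [0.008 0.004 0.005] [68. 63. 71.]
0.08 0.1 [468 382  29  14 222] [479.8 389.3] [0.6588 0.0825 0.0982] [0.6591 0.0825 0.0972] [0.007 0.004 0.006] [81. 75. 82.]
```

View pics/w2.png

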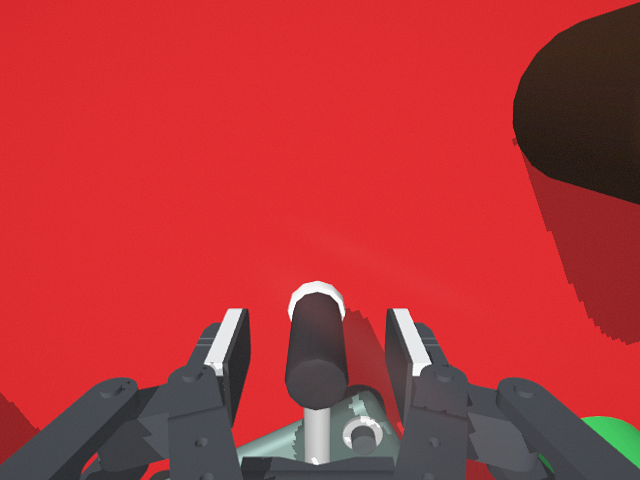

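>>> {"op": "play_rows", "data": {
  "rows": [
    [[0,0,0],0,3],
    [[0,0,0],0,2],
    [[0,0,0],0,1.5],
    [[0,0,0],0,1.5],
    [[0,0,0],0,1.5],
    [[0,0,0],0,1.5]
  ],
  "squeeze": 30
}}

```text
time: 4.0
ee_pos: [0.6163, 0.0913, 0.0532]
tcp_rot: [42.6, 89.9, 21.2]
wrist_force: [-3.2, 1.0, 7.1]
opening: 0.0186
```

Run:
```python
from look import *
o=bot.get_obs();A,p=pose(o);print(p,o['opening'],o['wrist_force'],'tool',(A.T@o['wrist_force']).round(2),o['qd'].round(2))
```

```text
[0.6163101  0.09134527 0.05318545] 0.01863722130126077 [-3.18562578  0.95471257  7.1039348 ] tool [-7.11 -0.26 -3.3 ] [ 0.    0.   -0.09  0.07  0.04  0.05]
```

>>> {"op": "play_rows", "data": {
  "rows": [
    [[-0.1,-0.01,-0.5],-1.7,1.5],
    [[-0.1,-0.03,-0.99],-3.4,1.5],
    [[-0.1,-0.07,-1.48],-5.2,1.5],
    [[-0.1,-0.12,-1.98],-6.9,1.5],
    [[-0.1,-0.19,-2.47],-8.6,1.5],
    [[-0.1,-0.27,-2.95],-10.3,1.5]
  ]
}}

```text
time: 4.5
ee_pos: [0.5895, 0.0993, 0.0533]
tcp_rot: [12.2, 89.7, 1.1]
wrist_force: [9.9, -0.4, -5.3]
opening: 0.019
```

```bash
cat > st.py <<'E'
from look import *
AX=np.array([.555,-.0625])
def st():
    o=bot.get_obs();A,p=pose(o);r=p[:2]-AX
    th=np.degrees(np.arctan2(r[1],r[0]));t=np.array([-r[1],r[0]])/np.hypot(*r)
    F=o['wrist_force']
    print(o['time'],'p',p.round(4),'r',np.hypot(*r).round(4),'th',th.round(2),'phi',np.degrees(np.arctan2(A[1,2],A[0,2])).round(2),'open',round(o['opening'],4),'F',F.round(2),'tool',(A.T@F).round(2),'Ft',round(F[:2]@t,2),'Fr',round(F[:2]@r/np.hypot(*r),2),'qd',abs(o['qd']).max().round(2))
st()
E
python3 st.py
```

```text
4.5 p [0.5895 0.0993 0.0533] r 0.1654 th 77.95 phi -11.09 open 0.019 F [ 9.9  -0.42 -5.26] tool [5.31 1.48 9.77] Ft -9.77 Fr 1.65 qd 18.2
```

>>> {"op": "play_rows", "data": {
  "rows": [
    [[0.05,0,-0.33],-1.1,1.5],
    [[0.05,-0.01,-0.66],-2.3,1.5],
    [[0.05,-0.03,-0.99],-3.4,1.5]
  ]
}}

```text
time: 4.75
ee_pos: [0.58, 0.1009, 0.0533]
tcp_rot: [11.4, 89.7, 3.7]
wrist_force: [10.3, -1.0, -2.0]
opening: 0.0189
```

```bash
python3 st.py
```

```text
4.75 p [0.58   0.1009 0.0533] r 0.1653 th 81.3 phi -7.71 open 0.0189 F [10.29 -1.03 -2.02] tool [ 2.08  0.36 10.32] Ft -10.32 Fr 0.54 qd 11.79
```

>>> {"op": "play_rows", "data": {
  "rows": [
    [[0,0,-0.33],-1.1,1.5],
    [[0,-0.01,-0.66],-2.3,1.5]
  ]
}}

```text
time: 4.92
ee_pos: [0.5735, 0.1018, 0.0533]
tcp_rot: [10.7, 89.7, 5.3]
wrist_force: [10.4, 0.9, -1.4]
opening: 0.0193
```

```bash
python3 st.py
```

```text
4.9167 p [0.5735 0.1018 0.0533] r 0.1653 th 83.57 phi -5.42 open 0.0193 F [10.36  0.93 -1.44] tool [ 1.5   1.9  10.21] Ft -10.19 Fr 2.08 qd 13.29
```

>>> {"op": "play_rows", "data": {
  "rows": [
    [[0,0,-0.33],-1.1,1.5],
    [[0,-0.01,-0.66],-2.3,1.5]
  ]
}}

```text
time: 5.08
ee_pos: [0.5669, 0.1024, 0.0533]
tcp_rot: [10.0, 89.7, 6.9]
wrist_force: [10.2, -0.0, -2.3]
opening: 0.019
```

```bash
python3 st.py
```

```text
5.0833 p [0.5669 0.1024 0.0533] r 0.1653 th 85.88 phi -3.11 open 0.019 F [10.19 -0.02 -2.31] tool [ 2.37  0.53 10.16] Ft -10.17 Fr 0.71 qd 13.42
```

>>> {"op": "play_rows", "data": {
  "rows": [
    [[0,0,-0.33],-1.1,1.5],
    [[0,-0.01,-0.66],-2.3,1.5]
  ]
}}

```text
time: 5.25
ee_pos: [0.5603, 0.1027, 0.0533]
tcp_rot: [9.2, 89.7, 8.4]
wrist_force: [10.1, 0.4, -2.1]
opening: 0.0191
```

>>> {"op": "play_rows", "data": {
  "rows": [
    [[0,0,-0.33],-1.1,1.5],
    [[0,-0.01,-0.66],-2.3,1.5]
  ]
}}

```text
time: 5.42
ee_pos: [0.5537, 0.1027, 0.0533]
tcp_rot: [5.7, 89.7, 7.2]
wrist_force: [11.2, 1.6, -2.9]
opening: 0.0193
```

>>> {"op": "play_rows", "data": {
  "rows": [
    [[0,0,-0.33],-1.1,1.5]
  ]
}}

```text
time: 5.5
ee_pos: [0.5506, 0.1026, 0.0533]
tcp_rot: [3.9, 89.6, 6.5]
wrist_force: [11.9, 0.9, -2.5]
opening: 0.0193
```

```bash
python3 st.py
```

```text
5.5 p [0.5506 0.1026 0.0533] r 0.1652 th 91.54 phi 2.61 open 0.0193 F [11.89  0.92 -2.5 ] tool [ 2.57  0.38 11.9 ] Ft -11.91 Fr 0.6 qd 12.31
```

>>> {"op": "play_rows", "data": {
  "rows": [
    [[0,0,-0.33],-1.1,1.5]
  ]
}}

```text
time: 5.58
ee_pos: [0.5473, 0.1025, 0.0533]
tcp_rot: [3.3, 89.6, 7.1]
wrist_force: [11.1, 0.8, -3.4]
opening: 0.019
```

>>> {"op": "play_rows", "data": {
  "rows": [
    [[0,0,-0.33],-1.1,1.5]
  ]
}}

```text
time: 5.67
ee_pos: [0.544, 0.1023, 0.0533]
tcp_rot: [2.4, 89.6, 7.2]
wrist_force: [11.6, 0.9, -3.6]
opening: 0.019
```

```bash
python3 st.py
```

```text
5.6667 p [0.544  0.1023 0.0533] r 0.1652 th 93.82 phi 4.81 open 0.019 F [11.55  0.85 -3.55] tool [ 3.63 -0.12 11.56] Ft -11.58 Fr 0.08 qd 12.67
```

>>> {"op": "play_rows", "data": {
  "rows": [
    [[0,0,-0.33],-1.1,1.5]
  ]
}}

```text
time: 5.75
ee_pos: [0.5407, 0.1021, 0.0533]
tcp_rot: [2.1, 89.6, 8.0]
wrist_force: [11.7, 1.1, -4.2]
opening: 0.0187
```

>>> {"op": "play_rows", "data": {
  "rows": [
    [[0,0,-0.33],-1.1,1.5]
  ]
}}

```text
time: 5.83
ee_pos: [0.5375, 0.1018, 0.0533]
tcp_rot: [1.4, 89.6, 8.4]
wrist_force: [11.2, 1.2, -2.2]
opening: 0.0192
```

```bash
python3 st.py
```

```text
5.8333 p [0.5375 0.1018 0.0533] r 0.1652 th 96.09 phi 7.02 open 0.0192 F [11.15  1.24 -2.22] tool [ 2.29 -0.13 11.21] Ft -11.22 Fr 0.05 qd 12.64
```

>>> {"op": "play_rows", "data": {
  "rows": [
    [[0,0,-0.33],-1.2,1.5]
  ]
}}

```text
time: 5.92
ee_pos: [0.5342, 0.1014, 0.0533]
tcp_rot: [1.1, 89.6, 9.3]
wrist_force: [10.4, 2.0, -3.1]
opening: 0.0189
```

>>> {"op": "play_rows", "data": {
  "rows": [
    [[0,0,-0.33],-1.1,1.5]
  ]
}}

```text
time: 6.0
ee_pos: [0.5309, 0.101, 0.0533]
tcp_rot: [0.1, 89.6, 9.4]
wrist_force: [11.6, 1.7, -2.8]
opening: 0.0191
```

```bash
python3 st.py
```

```text
6.0 p [0.5309 0.101  0.0533] r 0.1652 th 98.39 phi 9.32 open 0.0191 F [11.59  1.71 -2.81] tool [ 2.88 -0.19 11.69] Ft -11.71 Fr 0.0 qd 12.79
```

>>> {"op": "play_rows", "data": {
  "rows": [
    [[0,0,-0.33],-1.1,1.5]
  ]
}}

```text
time: 6.08
ee_pos: [0.5277, 0.1005, 0.0533]
tcp_rot: [-0.7, 89.6, 9.7]
wrist_force: [12.5, 2.1, -3.9]
opening: 0.019
```

>>> {"op": "play_rows", "data": {
  "rows": [
    [[0,0,-0.33],-1.1,1.5]
  ]
}}

```text
time: 6.17
ee_pos: [0.5246, 0.0999, 0.0533]
tcp_rot: [-1.0, 89.6, 10.5]
wrist_force: [14.1, 2.2, -5.1]
opening: 0.0196
```

```bash
python3 st.py
```

```text
6.1667 p [0.5246 0.0999 0.0533] r 0.1652 th 100.59 phi 11.52 open 0.0196 F [14.05  2.19 -5.09] tool [ 5.19 -0.66 14.17] Ft -14.21 Fr -0.43 qd 13.07
```

>>> {"op": "play_rows", "data": {
  "rows": [
    [[0,0,-0.2],-0.7,1.5]
  ]
}}

```text
time: 6.25
ee_pos: [0.5227, 0.0995, 0.0533]
tcp_rot: [-1.5, 89.6, 10.7]
wrist_force: [14.0, 2.4, -5.7]
opening: 0.0189
```

```bash
python3 st.py
```

```text
6.25 p [0.5227 0.0995 0.0533] r 0.1652 th 101.28 phi 12.22 open 0.0189 F [14.01  2.35 -5.73] tool [ 5.83 -0.67 14.15] Ft -14.2 Fr -0.43 qd 7.7
```

>>> {"op": "play_rows", "data": {
  "rows": [
    [[0,0,-0.2],-0.7,1.5]
  ]
}}

```text
time: 6.33
ee_pos: [0.521, 0.0992, 0.0533]
tcp_rot: [-2.1, 89.6, 10.8]
wrist_force: [15.0, 2.8, -6.3]
opening: 0.0192
```

```bash
python3 st.py
```

```text
6.3333 p [0.521  0.0992 0.0533] r 0.1652 th 101.88 phi 12.9 open 0.0192 F [15.04  2.82 -6.31] tool [ 6.42 -0.61 15.24] Ft -15.3 Fr -0.34 qd 8.31
```

>>> {"op": "play_rows", "data": {
  "rows": [
    [[0,0,-0.12],-0.4,1.5]
  ]
}}

```text
time: 6.42
ee_pos: [0.5198, 0.0989, 0.0533]
tcp_rot: [-1.7, 89.6, 11.6]
wrist_force: [14.9, 4.2, -6.1]
opening: 0.0189
```

```bash
python3 st.py
```

```text
6.4167 p [0.5198 0.0989 0.0533] r 0.1652 th 102.29 phi 13.3 open 0.0189 F [14.94  4.15 -6.11] tool [ 6.22  0.6  15.45] Ft -15.48 Fr 0.88 qd 4.37
```

>>> {"op": "play_rows", "data": {
  "rows": [
    [[0,0,0],0,1.5],
    [[0,0,0],0,1.5],
    [[0,0,0],0,1.5]
  ]
}}

```text
time: 6.67
ee_pos: [0.5198, 0.0989, 0.0533]
tcp_rot: [-1.9, 89.6, 11.4]
wrist_force: [13.6, 3.0, -4.9]
opening: 0.0194
```

```bash
python3 st.py
```

```text
6.6667 p [0.5198 0.0989 0.0533] r 0.1652 th 102.31 phi 13.27 open 0.0194 F [13.65  3.02 -4.88] tool [ 4.98 -0.19 13.94] Ft -13.98 Fr 0.04 qd 0.11
```

>>> {"op": "play_rows", "data": {
  "rows": [
    [[0,0,0],0,3],
    [[0,0,0],0,4],
    [[0,0,0],0,5],
    [[-2,0,0],0,5],
    [[-5,0,0],0,5],
    [[-9,0,0],-3,5],
    [[-13,0,0],-10,5],
    [[-17,0,0],-17,5],
    [[-21,0,0],-24,5],
    [[-25,0,0],-31,5],
    [[-28.5,-2,0],-38,5],
    [[-30.7,-5,0],-45,5]
  ]
}}

```text
time: 7.67
ee_pos: [0.5277, 0.0506, 0.363]
tcp_rot: [-47.3, 89.8, 11.5]
wrist_force: [0.6, -0.0, 0.1]
opening: 0.0497
```

```bash
python3 st.py; python3 -c "
from h import *
o=bot.get_obs();print(o['q'],shift([.552,-.146,.36],o))"
```

```text
7.6667 p [0.5277 0.0506 0.363 ] r 0.1164 th 103.59 phi 58.8 open 0.0497 F [ 0.6  -0.04  0.11] tool [-0.11 -0.54  0.28] Ft -0.58 Fr -0.18 qd 123.91
[5.46662257e+00 7.54542569e+00 2.80878317e+01 1.10305512e+02
 2.48845193e-02 3.66692511e+01] [  0.3  -12.27 -15.56]
```

>>> {"op": "play_rows", "data": {
  "rows": [
    [[0.2,-1.2,-1.5],-7,5],
    [[0.2,-2.4,-3],-14,5],
    [[0.2,-3.6,-4.5],-21,5],
    [[0.2,-4.8,-6],-28,5],
    [[0.2,-6,-7.5],-35,5],
    [[0.2,-7.2,-9],-42,5],
    [[0.2,-8.4,-10.5],-49,5],
    [[0.2,-9.6,-12],-56,5],
    [[0.2,-10.8,-13.5],-63,5],
    [[0.2,-11.6,-14.8],-70,5],
    [[0.2,-12,-15.3],-77,5],
    [[0.2,-12.3,-15.6],-84,5]
  ]
}}

```text
time: 8.67
ee_pos: [0.5505, -0.1489, 0.3567]
tcp_rot: [35.9, 90.0, 178.5]
wrist_force: [0.2, -0.6, -0.2]
opening: 0.0499
```

>>> {"op": "play_rows", "data": {
  "rows": [
    [[0,0,0],-7,5],
    [[0,0,0],-14,5],
    [[0,0,0],-21,5],
    [[0,0,0],-28,5],
    [[0,0,0],-35,5],
    [[0,0,0],-35,5],
    [[0,0,0],-35,5]
  ]
}}

```text
time: 9.25
ee_pos: [0.5506, -0.1477, 0.3569]
tcp_rot: [-24.5, 90.0, 152.5]
wrist_force: [0.4, -0.5, -0.3]
opening: 0.0496
```

Run:
```python
from look import *
o,p,d,C=look('w3',[(.283,.30),(.235,.246),(.08,.09)])
```

```text
9.25 q [ -15.01   13.46   34.22  110.76    0.   -102.07] qd 1.73 p [ 0.5506 -0.1477  0.3569] F [ 0.4  -0.5  -0.27] phi 177.05 open 0.04960035976422885
0.283 0.3 [ 292  235   44   44 1486] [313.6 256.8] [ 0.5522 -0.1508  0.2892] [ 0.5524 -0.1496  0.2887] [0.023 0.023 0.011] [120. 135. 163.]
0.235 0.246 [295 213  40  16 137] [314.9 217.5] [ 0.5514 -0.1597  0.2415] [ 0.5519 -0.1573  0.2411] [0.024 0.01  0.01 ] [72. 80. 96.]
0.235 0.246 [305 336  26  25 519] [317.4 348.4] [ 0.5548 -0.0648  0.2385] [ 0.5548 -0.0641  0.2379] [0.018 0.018 0.006] [142. 139. 134.]
0.08 0.09 [346 388  17  16 213] [354.  395.8] [0.5208 0.0955 0.084 ] [0.5208 0.0961 0.0832] [0.019 0.019 0.006] [68. 65. 87.]
```

View pics/w3.png

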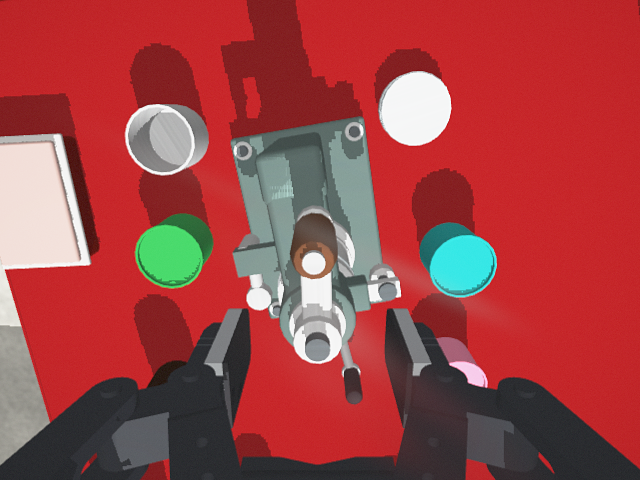

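>>> {"op": "play_rows", "data": {
  "rows": [
    [[2,0.1,-0.2],0,5],
    [[5,0.1,-0.2],0,5],
    [[8,0.1,-0.2],0,5],
    [[10.5,0.1,-0.2],0,5],
    [[11.5,0.1,-0.2],0,5],
    [[11.5,0.1,-0.2],0,5],
    [[11.5,0.1,-0.2],0,4],
    [[11.5,0.1,-0.2],0,3.2],
    [[11.5,0.1,-0.2],0,2.6],
    [[11.5,0.1,-0.2],0,2.2],
    [[11.5,0.1,-0.2],0,2.2],
    [[11.5,0.1,-0.2],0,2.2]
  ],
  "squeeze": 30
}}

```text
time: 10.3
ee_pos: [0.5532, -0.149, 0.2434]
tcp_rot: [166.7, 89.9, -16.0]
wrist_force: [-0.8, 0.5, 6.5]
opening: 0.0262
```

```bash
sed -i 's/AX=.*/AX=np.array([.5551,-.0637])/' st.py; python3 st.py
```

```text
10.3 p [ 0.5532 -0.149   0.2434] r 0.0853 th -91.29 phi 177.25 open 0.0262 F [-0.81  0.49  6.47] tool [-6.48 -0.45  0.82] Ft -0.82 Fr -0.47 qd 0.08
```

```bash
cat > gen.py <<'E'
# usage: gen.py commit-file style: python3 gen.py ratio step1 step2 ...   (crank degrees per row); state in g.json
import sys,json,numpy as np
g=json.load(open('g.json'))
ratio=float(sys.argv[1]); steps=[float(a) for a in sys.argv[2:]]
C=np.array(g['C']); th0=g['th0']; s=g['s']; ph=np.radians(g['phi']); p=np.array(g['p'])
zx=np.array([np.cos(ph),np.sin(ph)]); yx=np.array([-zx[1],zx[0]])
rows=[];tr=0
for st in steps:
    s+=st; tr+=st*ratio
    a=np.radians(th0-s); q=C+.085*np.array([np.cos(a),np.sin(a)])
    d=(q-p)*100; y,z=round(d@yx,2),round(d@zx,2)
    rows.append([[0,float(y),float(z)],round(tr,1),2.2])
g['p']=list(p+(rows[-1][0][1]*yx+rows[-1][0][2]*zx)/100); g['phi']=g['phi']-rows[-1][1]; g['s']=s
json.dump(g,open('g.json','w')); print(json.dumps(rows)); print('s',s,'phi',round(g['phi'],1))
E
echo '{"C":[0.5551,-0.0640],"th0":-91.28,"s":0,"phi":177.25,"p":[0.5532,-0.149]}' > g.json
python3 gen.py .91 1 2 3 3 3
```

```text
[[[0, 0.0, 0.15], 0.9, 2.2], [[0, -0.0, 0.44], 2.7, 2.2], [[0, -0.03, 0.89], 5.5, 2.2], [[0, -0.07, 1.33], 8.2, 2.2], [[0, -0.14, 1.77], 10.9, 2.2]]
s 12.0 phi 166.3
```

>>> {"op": "play_rows", "data": {
  "rows": [
    [[0,0,0.15],0.9,2.2],
    [[0,0,0.44],2.7,2.2],
    [[0,-0.03,0.89],5.5,2.2],
    [[0,-0.07,1.33],8.2,2.2],
    [[0,-0.14,1.77],10.9,2.2]
  ]
}}

```text
time: 10.72
ee_pos: [0.5359, -0.1468, 0.2434]
tcp_rot: [-179.4, 89.8, -13.2]
wrist_force: [2.6, -0.4, 6.5]
opening: 0.0265
```

```bash
python3 st.py;python3 gen.py .91 3 3 3 3
```

```text
10.7167 p [ 0.5359 -0.1468  0.2434] r 0.0853 th -102.98 phi 166.22 open 0.0265 F [ 2.62 -0.36  6.52] tool [-6.51 -0.28 -2.65] Ft 2.63 Fr -0.24 qd 31.8
[[[0, -0.01, 0.45], 2.7, 2.2], [[0, -0.04, 0.89], 5.5, 2.2], [[0, -0.1, 1.33], 8.2, 2.2], [[0, -0.18, 1.77], 10.9, 2.2]]
s 24.0 phi 155.4
```

>>> {"op": "play_rows", "data": {
  "rows": [
    [[0,-0.01,0.45],2.7,2.2],
    [[0,-0.04,0.89],5.5,2.2],
    [[0,-0.1,1.33],8.2,2.2],
    [[0,-0.18,1.77],10.9,2.2]
  ]
}}

```text
time: 11.05
ee_pos: [0.5192, -0.141, 0.2434]
tcp_rot: [-172.2, 89.8, -16.9]
wrist_force: [2.9, -1.3, 5.7]
opening: 0.0259
```

```bash
python3 st.py;python3 gen.py .91 3 3 4 4
```

```text
11.05 p [ 0.5192 -0.141   0.2434] r 0.0852 th -114.94 phi 155.31 open 0.0259 F [ 2.89 -1.31  5.73] tool [-5.71 -0.02 -3.19] Ft 3.17 Fr -0.03 qd 32.99
[[[0, -0.01, 0.44], 2.7, 2.2], [[0, -0.05, 0.89], 5.5, 2.2], [[0, -0.14, 1.47], 9.1, 2.2], [[0, -0.28, 2.05], 12.7, 2.2]]
s 38.0 phi 142.8
```

>>> {"op": "play_rows", "data": {
  "rows": [
    [[0,-0.01,0.44],2.7,2.2],
    [[0,-0.05,0.89],5.5,2.2],
    [[0,-0.14,1.47],9.1,2.2],
    [[0,-0.28,2.05],12.7,2.2]
  ]
}}

```text
time: 11.38
ee_pos: [0.5018, -0.1301, 0.2434]
tcp_rot: [-163.3, 89.8, -20.8]
wrist_force: [3.7, -2.6, 5.9]
opening: 0.0258
```

```bash
python3 st.py;python3 gen.py .91 4 4 4 4
```

```text
11.3833 p [ 0.5018 -0.1301  0.2434] r 0.0851 th -128.77 phi 142.56 open 0.0258 F [ 3.74 -2.65  5.89] tool [-5.87 -0.18 -4.6 ] Ft 4.58 Fr -0.28 qd 46.21
[[[0, -0.04, 0.59], 3.6, 2.2], [[0, -0.12, 1.18], 7.3, 2.2], [[0, -0.24, 1.76], 10.9, 2.2], [[0, -0.41, 2.33], 14.6, 2.2]]
s 54.0 phi 128.2
```

>>> {"op": "play_rows", "data": {
  "rows": [
    [[0,-0.04,0.59],3.6,2.2],
    [[0,-0.12,1.18],7.3,2.2],
    [[0,-0.24,1.76],10.9,2.2],
    [[0,-0.41,2.33],14.6,2.2]
  ],
  "squeeze": 35
}}

```text
time: 11.72
ee_pos: [0.4858, -0.1129, 0.2434]
tcp_rot: [-153.6, 89.7, -25.6]
wrist_force: [4.5, -3.9, 5.5]
opening: 0.0259
```

```bash
python3 st.py;python3 gen.py .91 4 4 4 4 4
```

```text
11.7167 p [ 0.4858 -0.1129  0.2434] r 0.085 th -144.67 phi 127.95 open 0.0259 F [ 4.5  -3.88  5.48] tool [-5.45 -1.17 -5.85] Ft 5.77 Fr -1.43 qd 49.59
[[[0, -0.05, 0.59], 3.6, 2.2], [[0, -0.15, 1.18], 7.3, 2.2], [[0, -0.29, 1.75], 10.9, 2.2], [[0, -0.47, 2.32], 14.6, 2.2], [[0, -0.68, 2.87], 18.2, 2.2]]
s 74.0 phi 110.0
```

>>> {"op": "play_rows", "data": {
  "rows": [
    [[0,-0.05,0.59],3.6,2.2],
    [[0,-0.15,1.18],7.3,2.2],
    [[0,-0.29,1.75],10.9,2.2],
    [[0,-0.47,2.32],14.6,2.2],
    [[0,-0.68,2.87],18.2,2.2]
  ]
}}

```text
time: 12.13
ee_pos: [0.4734, -0.0865, 0.2434]
tcp_rot: [-145.9, 89.7, -36.2]
wrist_force: [4.1, -7.2, 4.6]
opening: 0.0261
```

```bash
python3 st.py;python3 gen.py .91 4 4 4 4 4
```

```text
12.1333 p [ 0.4734 -0.0865  0.2434] r 0.0848 th -164.43 phi 109.72 open 0.0261 F [ 4.06 -7.2   4.57] tool [-4.53 -1.41 -8.17] Ft 8.03 Fr -1.98 qd 50.23
[[[0, -0.08, 0.59], 3.6, 2.2], [[0, -0.19, 1.17], 7.3, 2.2], [[0, -0.35, 1.75], 10.9, 2.2], [[0, -0.54, 2.31], 14.6, 2.2], [[0, -0.78, 2.85], 18.2, 2.2]]
s 94.0 phi 91.8
```

>>> {"op": "play_rows", "data": {
  "rows": [
    [[0,-0.08,0.59],3.6,2.2],
    [[0,-0.19,1.17],7.3,2.2],
    [[0,-0.35,1.75],10.9,2.2],
    [[0,-0.54,2.31],14.6,2.2],
    [[0,-0.78,2.85],18.2,2.2]
  ]
}}

```text
time: 12.55
ee_pos: [0.4708, -0.0574, 0.2433]
tcp_rot: [-140.3, 89.7, -48.8]
wrist_force: [1.1, -11.4, 5.1]
opening: 0.0264
```

```bash
python3 st.py;python3 gen.py .91 4 4 4 4 4
```

```text
12.55 p [ 0.4708 -0.0574  0.2433] r 0.0846 th 175.74 phi 91.49 open 0.0264 F [  1.06 -11.41   5.07] tool [ -5.02  -0.78 -11.45] Ft 11.3 Fr -1.9 qd 51.31
[[[0, -0.09, 0.59], 3.6, 2.2], [[0, -0.22, 1.16], 7.3, 2.2], [[0, -0.4, 1.73], 10.9, 2.2], [[0, -0.61, 2.28], 14.6, 2.2], [[0, -0.86, 2.82], 18.2, 2.2]]
s 114.0 phi 73.5
```

>>> {"op": "play_rows", "data": {
  "rows": [
    [[0,-0.09,0.59],3.6,2.2],
    [[0,-0.22,1.16],7.3,2.2],
    [[0,-0.4,1.73],10.9,2.2],
    [[0,-0.61,2.28],14.6,2.2],
    [[0,-0.86,2.82],18.2,2.2]
  ]
}}

```text
time: 12.97
ee_pos: [0.4781, -0.0292, 0.2433]
tcp_rot: [-133.3, 89.7, -60.0]
wrist_force: [-1.6, -12.5, 5.2]
opening: 0.0259
```

```bash
python3 st.py;python3 gen.py .91 4 4 4 4 4
```

```text
12.9667 p [ 0.4781 -0.0292  0.2433] r 0.0843 th 155.84 phi 73.28 open 0.0259 F [ -1.55 -12.51   5.24] tool [ -5.19  -2.13 -12.45] Ft 12.05 Fr -3.71 qd 50.75
[[[0, -0.11, 0.59], 3.6, 2.2], [[0, -0.26, 1.16], 7.3, 2.2], [[0, -0.46, 1.72], 10.9, 2.2], [[0, -0.69, 2.27], 14.6, 2.2], [[0, -0.95, 2.8], 18.2, 2.2]]
s 134.0 phi 55.3
```

>>> {"op": "play_rows", "data": {
  "rows": [
    [[0,-0.11,0.59],3.6,2.2],
    [[0,-0.26,1.16],7.3,2.2],
    [[0,-0.46,1.72],10.9,2.2],
    [[0,-0.69,2.27],14.6,2.2],
    [[0,-0.95,2.8],18.2,2.2]
  ]
}}

```text
time: 13.38
ee_pos: [0.4949, -0.005, 0.2433]
tcp_rot: [-121.2, 89.8, -66.2]
wrist_force: [-2.8, -12.0, 8.3]
opening: 0.0262
```

```bash
python3 st.py;python3 gen.py .91 4 4 4 4 4
```

```text
13.3833 p [ 0.4949 -0.005   0.2433] r 0.0841 th 135.72 phi 55.09 open 0.0262 F [ -2.83 -11.97   8.26] tool [ -8.22  -4.56 -11.46] Ft 10.55 Fr -6.33 qd 48.81
[[[0, -0.13, 0.58], 3.6, 2.2], [[0, -0.3, 1.15], 7.3, 2.2], [[0, -0.51, 1.7], 10.9, 2.2], [[0, -0.76, 2.24], 14.6, 2.2], [[0, -1.04, 2.76], 18.2, 2.2]]
s 154.0 phi 37.1
```

```bash
python3 - <<'E'
import json
g=json.load(open('g.json'));print(g)
E
cp g.json g_after.json
# rebuild state before last gen: recompute
python3 - <<'E'
import json,numpy as np
g=json.load(open('g.json'))
# undo last call (154->134)
ph1=g['phi']+18.2; a=np.radians(ph1); z=np.array([np.cos(a),np.sin(a)]); y=np.array([-z[1],z[0]])
p=np.array(g['p'])-(-1.04*y+2.76*z)/100
g.update(p=list(p),phi=ph1,s=134.0,C=[.5553,-.0643]); json.dump(g,open('g.json','w'));print(g)
E
python3 gen.py .91 4 4 4 4
```

```text
{'C': [0.5551, -0.064], 'th0': -91.28, 's': 154.0, 'phi': 37.14999999999999, 'p': [0.5195130057512416, 0.013231290029564736]}
{'C': [0.5553, -0.0643], 'th0': -91.28, 's': 134.0, 'phi': 55.349999999999994, 'p': [np.float64(0.495265237283559), np.float64(-0.0035605450201746415)]}
[[[0, -0.17, 0.56], 3.6, 2.2], [[0, -0.34, 1.13], 7.3, 2.2], [[0, -0.55, 1.69], 10.9, 2.2], [[0, -0.79, 2.23], 14.6, 2.2]]
s 150.0 phi 40.7
```

>>> {"op": "play_rows", "data": {
  "rows": [
    [[0,-0.16,0.57],3.6,2.2],
    [[0,-0.34,1.13],7.3,2.2],
    [[0,-0.55,1.69],10.9,2.2],
    [[0,-0.79,2.23],14.6,2.2]
  ]
}}

```text
time: 13.72
ee_pos: [0.5139, 0.0093, 0.2433]
tcp_rot: [-105.1, 89.8, -64.6]
wrist_force: [-4.2, -9.0, 7.8]
opening: 0.026
```

```bash
python3 st.py;python3 gen.py .91 4 4 4 4
```

```text
13.7167 p [0.5139 0.0093 0.2433] r 0.0838 th 119.44 phi 40.51 open 0.026 F [-4.16 -8.95  7.83] tool [-7.81 -4.12 -8.98] Ft 8.02 Fr -5.75 qd 48.18
[[[0, -0.15, 0.57], 3.6, 2.2], [[0, -0.33, 1.14], 7.3, 2.2], [[0, -0.55, 1.69], 10.9, 2.2], [[0, -0.81, 2.22], 14.6, 2.2]]
s 166.0 phi 26.1
```

>>> {"op": "play_rows", "data": {
  "rows": [
    [[0,-0.15,0.57],3.6,2.2],
    [[0,-0.33,1.14],7.3,2.2],
    [[0,-0.55,1.69],10.9,2.2],
    [[0,-0.81,2.22],14.6,2.2]
  ]
}}

```text
time: 14.05
ee_pos: [0.5363, 0.0178, 0.2434]
tcp_rot: [-78.6, 89.8, -52.6]
wrist_force: [-3.2, -7.6, 7.3]
opening: 0.026
```

```bash
python3 st.py; sed -i 's/"C": \[0.5553, -0.0643\]/"C": [0.5553, -0.0646]/' g.json; python3 gen.py .91 4 4 4 4
```

```text
14.05 p [0.5363 0.0178 0.2434] r 0.0836 th 103.0 phi 25.92 open 0.026 F [-3.24 -7.58  7.34] tool [-7.33 -5.42 -6.22] Ft 4.86 Fr -6.65 qd 45.81
[[[0, -0.19, 0.56], 3.6, 2.2], [[0, -0.39, 1.12], 7.3, 2.2], [[0, -0.62, 1.66], 10.9, 2.2], [[0, -0.9, 2.19], 14.6, 2.2]]
s 182.0 phi 11.5
```

>>> {"op": "play_rows", "data": {
  "rows": [
    [[0,-0.19,0.56],3.6,2.2],
    [[0,-0.39,1.12],7.3,2.2],
    [[0,-0.62,1.66],10.9,2.2],
    [[0,-0.9,2.19],14.6,2.2]
  ]
}}

```text
time: 14.38
ee_pos: [0.5603, 0.0196, 0.2434]
tcp_rot: [-45.6, 89.8, -34.3]
wrist_force: [-0.9, -7.2, 7.3]
opening: 0.026
```

```bash
python3 st.py; sed -i 's/"C": \[0.5553, -0.0646\]/"C": [0.5553, -0.0649]/' g.json; python3 gen.py .91 4 4 4 4
```

```text
14.3833 p [0.5603 0.0196 0.2434] r 0.0835 th 86.45 phi 11.34 open 0.026 F [-0.94 -7.24  7.26] tool [-7.25 -6.93 -2.33] Ft 0.49 Fr -7.29 qd 43.63
[[[0, -0.2, 0.56], 3.6, 2.2], [[0, -0.41, 1.12], 7.3, 2.2], [[0, -0.66, 1.65], 10.9, 2.2], [[0, -0.94, 2.17], 14.6, 2.2]]
s 198.0 phi -3.1
```

>>> {"op": "play_rows", "data": {
  "rows": [
    [[0,-0.2,0.56],3.6,2.2],
    [[0,-0.42,1.12],7.3,2.2],
    [[0,-0.67,1.65],10.9,2.2],
    [[0,-0.94,2.17],14.6,2.2]
  ]
}}

```text
time: 14.72
ee_pos: [0.5838, 0.0146, 0.2434]
tcp_rot: [-24.8, 89.8, -28.1]
wrist_force: [0.1, -6.8, 6.9]
opening: 0.026
```

```bash
python3 st.py; python3 gen.py .91 4 4 4 4
```

```text
14.7167 p [0.5838 0.0146 0.2434] r 0.0834 th 69.89 phi -3.27 open 0.026 F [ 0.07 -6.76  6.89] tool [-6.88 -6.76  0.47] Ft -2.39 Fr -6.33 qd 42.23
[[[0, -0.19, 0.57], 3.6, 2.2], [[0, -0.41, 1.12], 7.3, 2.2], [[0, -0.67, 1.65], 10.9, 2.2], [[0, -0.97, 2.16], 14.6, 2.2]]
s 214.0 phi -17.7
```

>>> {"op": "play_rows", "data": {
  "rows": [
    [[0,-0.19,0.57],3.6,2.2],
    [[0,-0.41,1.12],7.3,2.2],
    [[0,-0.67,1.65],10.9,2.2],
    [[0,-0.97,2.16],14.6,2.2]
  ]
}}

```text
time: 15.05
ee_pos: [0.6048, 0.0033, 0.2434]
tcp_rot: [-18.8, 89.8, -36.7]
wrist_force: [0.2, -7.1, 7.2]
opening: 0.0261
```

```bash
python3 st.py; python3 gen.py .91 4 4 4 4
```

```text
15.05 p [0.6048 0.0033 0.2434] r 0.0834 th 53.42 phi -17.88 open 0.0261 F [ 0.24 -7.12  7.2 ] tool [-7.18 -6.72  2.44] Ft -4.44 Fr -5.58 qd 40.38
[[[0, -0.2, 0.56], 3.6, 2.2], [[0, -0.44, 1.11], 7.3, 2.2], [[0, -0.71, 1.63], 10.9, 2.2], [[0, -1.03, 2.14], 14.6, 2.2]]
s 230.0 phi -32.3
```

>>> {"op": "play_rows", "data": {
  "rows": [
    [[0,-0.2,0.56],3.6,2.2],
    [[0,-0.44,1.11],7.3,2.2],
    [[0,-0.71,1.63],10.9,2.2],
    [[0,-1.03,2.14],14.6,2.2]
  ]
}}

```text
time: 15.38
ee_pos: [0.6218, -0.0133, 0.2434]
tcp_rot: [-12.1, 89.8, -44.6]
wrist_force: [-1.5, -8.5, 6.1]
opening: 0.0261
```

```bash
python3 st.py; python3 gen.py .9 4 4 4 4
```

```text
15.3833 p [ 0.6218 -0.0133  0.2434] r 0.0836 th 37.07 phi -32.5 open 0.0261 F [-1.49 -8.47  6.14] tool [-6.13 -7.95  3.32] Ft -5.86 Fr -6.3 qd 39.14
[[[0, -0.21, 0.55], 3.6, 2.2], [[0, -0.46, 1.09], 7.2, 2.2], [[0, -0.75, 1.61], 10.8, 2.2], [[0, -1.07, 2.1], 14.4, 2.2]]
s 246.0 phi -46.7
```

>>> {"op": "play_rows", "data": {
  "rows": [
    [[0,-0.21,0.55],3.6,2.2],
    [[0,-0.46,1.09],7.2,2.2],
    [[0,-0.75,1.61],10.8,2.2],
    [[0,-1.07,2.1],14.4,2.2]
  ]
}}

```text
time: 15.72
ee_pos: [0.6334, -0.0336, 0.2435]
tcp_rot: [-6.2, 89.8, -53.1]
wrist_force: [-3.9, -7.3, 7.4]
opening: 0.0261
```

```bash
python3 st.py; sed -i 's/"C": \[0.5553, -0.0649\]/"C": [0.5550, -0.0651]/' g.json; python3 gen.py .9 4 4 4 4;python3 -c "
from h import *
print(bot.get_obs()['q'])"
```

```text
15.7167 p [ 0.6334 -0.0336  0.2435] r 0.0839 th 21.03 phi -46.9 open 0.0261 F [-3.87 -7.34  7.39] tool [-7.38 -7.85  2.73] Ft -5.46 Fr -6.25 qd 37.29
[[[0, -0.26, 0.54], 3.6, 2.2], [[0, -0.53, 1.08], 7.2, 2.2], [[0, -0.83, 1.59], 10.8, 2.2], [[0, -1.17, 2.07], 14.4, 2.2]]
s 262.0 phi -61.1
[ -2.97353893  17.38523423  25.82659171  98.3240347   -0.14040638
 133.92760365]
```

>>> {"op": "play_rows", "data": {
  "rows": [
    [[0,-0.26,0.54],3.6,2.2],
    [[0,-0.53,1.08],7.2,2.2],
    [[0,-0.83,1.59],10.8,2.2],
    [[0,-1.17,2.07],14.4,2.2]
  ]
}}

```text
time: 16.05
ee_pos: [0.6389, -0.0562, 0.2434]
tcp_rot: [14.3, 89.9, -47.0]
wrist_force: [-4.9, -4.7, 8.2]
opening: 0.0258
```

```bash
python3 st.py; python3 gen.py .85 4 4 4 4
```

```text
16.05 p [ 0.6389 -0.0562  0.2434] r 0.0841 th 5.09 phi -61.28 open 0.0258 F [-4.88 -4.73  8.22] tool [-8.22 -6.55  1.82] Ft -4.28 Fr -5.28 qd 36.77
[[[0, -0.24, 0.54], 3.4, 2.2], [[0, -0.52, 1.07], 6.8, 2.2], [[0, -0.84, 1.57], 10.2, 2.2], [[0, -1.19, 2.05], 13.6, 2.2]]
s 278.0 phi -74.7
```

>>> {"op": "play_rows", "data": {
  "rows": [
    [[0,-0.24,0.54],3.4,2.2],
    [[0,-0.52,1.07],6.8,2.2],
    [[0,-0.84,1.57],10.2,2.2],
    [[0,-1.19,2.05],13.6,2.2]
  ]
}}

```text
time: 16.38
ee_pos: [0.6382, -0.0793, 0.2434]
tcp_rot: [44.8, 89.9, -30.1]
wrist_force: [-4.5, -1.5, 7.2]
opening: 0.0263
```

```bash
python3 st.py; python3 gen.py .8 4 4 4 4 3 2 1
```

```text
16.3833 p [ 0.6382 -0.0793  0.2434] r 0.0845 th -10.66 phi -74.85 open 0.0263 F [-4.55 -1.5   7.17] tool [-7.17 -4.77  0.27] Ft -2.31 Fr -4.19 qd 34.2
[[[0, -0.27, 0.53], 3.2, 2.2], [[0, -0.57, 1.04], 6.4, 2.2], [[0, -0.91, 1.53], 9.6, 2.2], [[0, -1.28, 1.99], 12.8, 2.2], [[0, -1.58, 2.32], 15.2, 2.2], [[0, -1.78, 2.53], 16.8, 2.2], [[0, -1.89, 2.63], 17.6, 2.2]]
s 300.0 phi -92.2
```

>>> {"op": "play_rows", "data": {
  "rows": [
    [[0,-0.27,0.53],3.2,2.2],
    [[0,-0.57,1.04],6.4,2.2],
    [[0,-0.91,1.53],9.6,2.2],
    [[0,-1.28,1.99],12.8,2.2],
    [[0,-1.58,2.32],15.2,2.2],
    [[0,-1.78,2.53],16.8,2.2],
    [[0,-1.89,2.63],17.6,2.2],
    [[0,-1.89,2.63],17.6,2.2],
    [[0,-1.89,2.63],17.6,2.2]
  ]
}}

```text
time: 17.13
ee_pos: [0.6269, -0.109, 0.2434]
tcp_rot: [85.4, 89.9, -6.9]
wrist_force: [-4.2, 0.7, 7.7]
opening: 0.0261
```

```bash
python3 st.py; python3 -c "
from look import *
o,p,d,C=look('w4',[(.283,.30),(.235,.246)])"; cat g.json
```

```text
17.1333 p [ 0.6269 -0.109   0.2434] r 0.0849 th -32.27 phi -92.26 open 0.0261 F [-4.19  0.66  7.68] tool [-7.69 -4.2  -0.49] Ft -1.68 Fr -3.89 qd 0.17
17.1333 q [ -9.87  17.74  26.27  98.44   0.   172.39] qd 0.17 p [ 0.6269 -0.109   0.2434] F [-4.19  0.66  7.68] phi -92.26 open 0.026101721493763413
0.283 0.3 [ 275  356   85   83 5299] [317.5 397.4] [ 0.6312 -0.1081  0.289 ] [ 0.6284 -0.1079  0.2889] [0.024 0.024 0.012] [100. 111. 133.]
0.283 0.3 [ 113  359  155  121 7514] [192.1 408.5] [ 0.6337 -0.0765  0.2949] [ 0.6289 -0.0771  0.2915] [0.028 0.036 0.017] [58. 54. 53.]
0.283 0.3 [ 368  359  154  121 7514] [442.8 408.6] [ 0.6312 -0.1398  0.295 ] [ 0.6265 -0.1392  0.2915] [0.027 0.036 0.017] [60. 57. 59.]
0.235 0.246 [284 285  70  37 723] [318.7 297.1] [ 0.6384 -0.1089  0.2413] [ 0.6358 -0.1084  0.2405] [0.011 0.026 0.011] [65. 74. 93.]
{"C": [0.555, -0.0651], "th0": -91.28, "s": 300.0, "phi": -92.25, "p": [0.6276372516857315, -0.10918590146920383]}
```

View pics/w4.png

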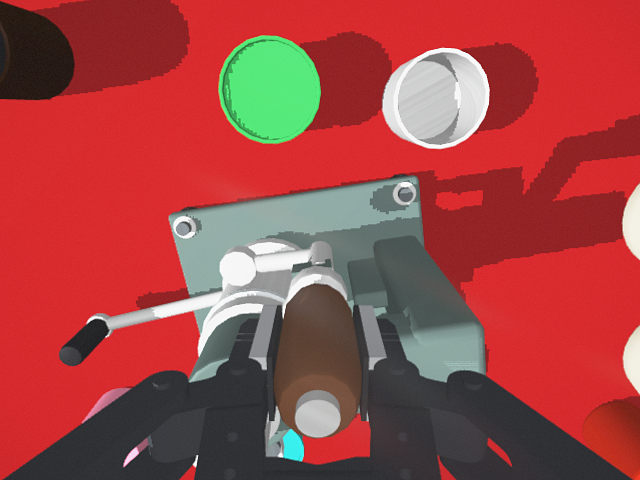

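>>> {"op": "play_rows", "data": {
  "rows": [
    [[0,0,0],0,3],
    [[0,0,0],0,4],
    [[0,0,0],0,4.5],
    [[-1,0,0],0,4.5],
    [[-4,0,0],0,4.5],
    [[-7.5,0,0],0,4.5],
    [[-9,0,0],-7,4.5],
    [[-9,0,0],-14,4.5],
    [[-9,0,0],-21,4.5],
    [[-9,0,0],-28,4.5],
    [[-9,0,0],-35,4.5],
    [[-9,0,0],-42,4.5]
  ]
}}

```text
time: 18.18
ee_pos: [0.6274, -0.109, 0.3315]
tcp_rot: [-135.6, 90.0, 174.5]
wrist_force: [-0.4, 0.0, 0.1]
opening: 0.0448
```

>>> {"op": "play_rows", "data": {
  "rows": [
    [[0,0,0],-7,4.5],
    [[0,0,0],-14,4.5],
    [[0,0,0],-21,4.5],
    [[0,0,0],-28,4.5],
    [[0,0,0],-35,4.5],
    [[0,0,0],-42,4.5],
    [[0,0,0],-49,4.5],
    [[0,0,0],-56,4.5],
    [[0,0,0],-63,4.5],
    [[0,0,0],-70,4.5],
    [[0,0,0],-77,4.5],
    [[0,0,0],-84,4.5]
  ]
}}

```text
time: 19.18
ee_pos: [0.6273, -0.109, 0.3315]
tcp_rot: [137.2, 90.0, 171.3]
wrist_force: [0.7, -0.6, 0.7]
opening: 0.045
```

>>> {"op": "play_rows", "data": {
  "rows": [
    [[0,0,0],-7,4.5],
    [[0,0,0],-14,4.5],
    [[0,0,0],-21,4.5],
    [[0,0,0],-28,4.5],
    [[0,0,0],-35,4.5],
    [[0,0,0],-42,4.5],
    [[0,0,0],-49,4.5],
    [[0,0,0],-56,4.5],
    [[0,0,0],-63,4.5],
    [[0,0,0],-70,4.5],
    [[0,0,0],-77,4.5],
    [[0,0,0],-84,4.5]
  ]
}}

```text
time: 20.18
ee_pos: [0.6273, -0.109, 0.3315]
tcp_rot: [54.4, 90.0, 172.5]
wrist_force: [-0.1, -0.2, -0.2]
opening: 0.045
```

>>> {"op": "play_rows", "data": {
  "rows": [
    [[0,0,0],-7,4.5],
    [[0,0,0],-14,4.5],
    [[0,0,0],-21,4.5],
    [[0,0,0],-28,4.5],
    [[0,0,0],-35,4.5],
    [[0,0,0],-42,4.5],
    [[0,0,0],-49,4.5],
    [[0,0,0],-56,4.5],
    [[0,0,0],-63,4.5],
    [[0,0,0],-70,4.5],
    [[0,0,0],-77,4.5],
    [[0,0,0],-84,4.5]
  ]
}}

```text
time: 21.18
ee_pos: [0.6273, -0.109, 0.3315]
tcp_rot: [-21.2, 90.0, -179.1]
wrist_force: [-0.3, -0.9, -0.3]
opening: 0.0451
```

```bash
python3 -c "
from h import *
o=bot.get_obs();print(o['q'],o['ee_pos'],o['time'])"
```

```text
[-9.85606546e+00  2.27655147e+01  4.30153220e+01  1.10259093e+02
 -1.76788361e-03 -1.21969816e+02] [ 0.62733304 -0.10900044  0.33150527] 21.1833
```

>>> {"op": "play_rows", "data": {
  "rows": [
    [[0,0,0],-7,4.5],
    [[0,0,0],-14,4.5],
    [[0,0,0],-21,4.5],
    [[0,0,0],-28,4.5],
    [[0,0,0],-35,4.5],
    [[0,0,0],-42,4.5],
    [[0,0,0],-48,4.5],
    [[0,0,0],-48,4.5],
    [[0,0,0],-48,4.5]
  ]
}}

```text
time: 21.93
ee_pos: [0.6273, -0.109, 0.3315]
tcp_rot: [-76.1, 90.0, 173.5]
wrist_force: [0.7, -0.1, -0.4]
opening: 0.0452
```

Run:
```python
from look import *
o,p,d,C=look('w5',[(.283,.30),(.235,.246),(.08,.09)])
```

```text
21.9333 q [  -9.86   22.76   43.01  110.26   -0.   -169.44] qd 1.56 p [ 0.6273 -0.109   0.3315] F [ 0.7  -0.06 -0.42] phi -110.42 open 0.04521398794105648
0.283 0.3 [ 293  253   50   49 1850] [317.5 277.7] [ 0.6297 -0.1089  0.2891] [ 0.628  -0.1082  0.2887] [0.023 0.024 0.011] [125. 140. 171.]
0.235 0.246 [295 225  46  22 188] [317.7 231.6] [ 0.6376 -0.112   0.2414] [ 0.633  -0.109   0.2409] [0.016 0.025 0.01 ] [ 87.  95. 111.]
0.235 0.246 [279 356  28  28 613] [292.3 369.7] [ 0.556  -0.0642  0.2383] [ 0.5553 -0.0638  0.2379] [0.019 0.018 0.006] [145. 142. 135.]
0.08 0.09 [ 46 146  22  41 191] [ 59.9 164.2] [0.736  0.0998 0.0858] [0.7365 0.1064 0.085 ] [0.027 0.031 0.01 ] [36. 34. 36.]
0.08 0.09 [380 197  38  24 125] [396.2 206.1] [ 0.5926 -0.1735  0.0851] [ 0.5902 -0.1744  0.085 ] [0.01  0.037 0.01 ] [80. 82. 71.]
0.08 0.09 [363 230  24  14  89] [374.5 236.3] [ 0.5716 -0.1454  0.0849] [ 0.5704 -0.145   0.0851] [0.006 0.024 0.01 ] [82. 85. 73.]
0.08 0.09 [162 346  19  18 260] [170.5 355. ] [0.5222 0.0961 0.0838] [0.5217 0.097  0.0832] [0.019 0.019 0.006] [64. 60. 62.]
```

View pics/w5.png

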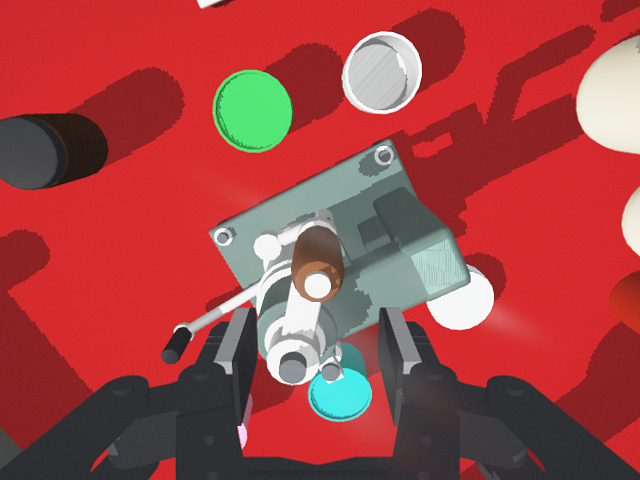

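>>> {"op": "play_rows", "data": {
  "rows": [
    [[2,0,0],0,4.5],
    [[5,0,0],0,4.5],
    [[7.5,0,0],0,4.5],
    [[8.8,0,0],0,4.5],
    [[8.8,0,0],0,4],
    [[8.8,0,0],0,3.4],
    [[8.8,0,0],0,3],
    [[8.8,0,0],0,2.6],
    [[8.8,0,0],0,2.2],
    [[8.8,0,0],0,2.2],
    [[8.8,0,0],0,2.2]
  ],
  "squeeze": 30
}}

```text
time: 22.9
ee_pos: [0.6276, -0.1091, 0.2455]
tcp_rot: [98.6, 89.8, -11.7]
wrist_force: [-1.0, -0.1, 6.7]
opening: 0.0262
```

```bash
sed -i 's/AX=.*/AX=np.array([.5553,-.0640])/' st.py; python3 st.py
```

```text
22.9 p [ 0.6276 -0.1091  0.2455] r 0.0852 th -31.96 phi -110.25 open 0.0262 F [-0.98 -0.06  6.74] tool [-6.74 -0.88  0.39] Ft -0.57 Fr -0.8 qd 0.19
```

```bash
echo '{"C":[0.5555,-0.0641],"th0":-31.96,"s":0,"phi":-110.25,"p":[0.6276,-0.1091]}' > g.json
python3 gen.py .955 1 2 3 4 4 4
```

```text
[[[0, -0.03, 0.14], 1.0, 2.2], [[0, -0.1, 0.43], 2.9, 2.2], [[0, -0.22, 0.86], 5.7, 2.2], [[0, -0.42, 1.42], 9.5, 2.2], [[0, -0.66, 1.96], 13.4, 2.2], [[0, -0.94, 2.49], 17.2, 2.2]]
s 18.0 phi -127.5
```

>>> {"op": "play_rows", "data": {
  "rows": [
    [[0,-0.03,0.14],1.0,2.2],
    [[0,-0.1,0.43],2.9,2.2],
    [[0,-0.22,0.86],5.7,2.2],
    [[0,-0.42,1.42],9.5,2.2],
    [[0,-0.66,1.96],13.4,2.2],
    [[0,-0.94,2.49],17.2,2.2]
  ]
}}

```text
time: 23.4
ee_pos: [0.6105, -0.1292, 0.2455]
tcp_rot: [121.8, 89.8, -5.8]
wrist_force: [2.3, 1.7, 6.5]
opening: 0.0258
```

```bash
python3 st.py; python3 gen.py .955 4 4 4 4 4 4
```

```text
23.4 p [ 0.6105 -0.1292  0.2455] r 0.0854 th -49.77 phi -127.62 open 0.0258 F [2.31 1.68 6.49] tool [-6.48  0.82 -2.76] Ft 2.85 Fr 0.21 qd 39.88
[[[0, -0.15, 0.57], 3.8, 2.2], [[0, -0.34, 1.13], 7.6, 2.2], [[0, -0.56, 1.68], 11.5, 2.2], [[0, -0.83, 2.21], 15.3, 2.2], [[0, -1.13, 2.72], 19.1, 2.2], [[0, -1.47, 3.21], 22.9, 2.2]]
s 42.0 phi -150.3
```

>>> {"op": "play_rows", "data": {
  "rows": [
    [[0,-0.15,0.57],3.8,2.2],
    [[0,-0.34,1.13],7.6,2.2],
    [[0,-0.56,1.68],11.5,2.2],
    [[0,-0.83,2.21],15.3,2.2],
    [[0,-1.13,2.72],19.1,2.2],
    [[0,-1.47,3.21],22.9,2.2]
  ]
}}

```text
time: 23.9
ee_pos: [0.5794, -0.1462, 0.2455]
tcp_rot: [133.7, 89.8, -16.8]
wrist_force: [2.8, -0.6, 6.1]
opening: 0.0262
```

```bash
python3 st.py; python3 gen.py .955 4 4 4 4 4 4
```

```text
23.9 p [ 0.5794 -0.1462  0.2455] r 0.0856 th -73.66 phi -150.54 open 0.0262 F [ 2.75 -0.61  6.1 ] tool [-6.09  1.9  -2.12] Ft 2.47 Fr 1.36 qd 41.71
[[[0, -0.16, 0.57], 3.8, 2.2], [[0, -0.35, 1.13], 7.6, 2.2], [[0, -0.59, 1.67], 11.5, 2.2], [[0, -0.87, 2.2], 15.3, 2.2], [[0, -1.18, 2.71], 19.1, 2.2], [[0, -1.52, 3.19], 22.9, 2.2]]
s 66.0 phi -173.2
```

>>> {"op": "play_rows", "data": {
  "rows": [
    [[0,-0.16,0.57],3.8,2.2],
    [[0,-0.35,1.13],7.6,2.2],
    [[0,-0.59,1.67],11.5,2.2],
    [[0,-0.87,2.2],15.3,2.2],
    [[0,-1.18,2.71],19.1,2.2],
    [[0,-1.52,3.19],22.9,2.2]
  ]
}}

```text
time: 24.4
ee_pos: [0.544, -0.1489, 0.2454]
tcp_rot: [147.0, 89.8, -26.4]
wrist_force: [2.4, -2.6, 5.9]
opening: 0.0259
```

```bash
python3 st.py; python3 gen.py .955 4 4 4 4 4 4
```

```text
24.4 p [ 0.544  -0.1489  0.2454] r 0.0857 th -97.59 phi -173.45 open 0.0259 F [ 2.37 -2.62  5.91] tool [-5.9   2.89 -2.08] Ft 2.7 Fr 2.29 qd 44.1
[[[0, -0.17, 0.57], 3.8, 2.2], [[0, -0.38, 1.12], 7.6, 2.2], [[0, -0.63, 1.66], 11.5, 2.2], [[0, -0.92, 2.18], 15.3, 2.2], [[0, -1.24, 2.68], 19.1, 2.2], [[0, -1.59, 3.16], 22.9, 2.2]]
s 90.0 phi -196.2
```

>>> {"op": "play_rows", "data": {
  "rows": [
    [[0,-0.17,0.57],3.8,2.2],
    [[0,-0.38,1.12],7.6,2.2],
    [[0,-0.63,1.66],11.5,2.2],
    [[0,-0.92,2.18],15.3,2.2],
    [[0,-1.24,2.68],19.1,2.2],
    [[0,-1.59,3.16],22.9,2.2]
  ]
}}

```text
time: 24.9
ee_pos: [0.5106, -0.1371, 0.2454]
tcp_rot: [159.9, 89.8, -36.4]
wrist_force: [1.9, -3.7, 6.1]
opening: 0.0262
```

```bash
python3 st.py; sed -i 's/"C": \[0.5555, -0.0641\]/"C": [0.5555, -0.0644]/' g.json; python3 gen.py .955 4 4 4 4 4 4
```

```text
24.9 p [ 0.5106 -0.1371  0.2454] r 0.0857 th -121.49 phi 163.63 open 0.0262 F [ 1.9  -3.75  6.06] tool [-6.04  3.07 -2.91] Ft 3.58 Fr 2.2 qd 47.18
[[[0, -0.16, 0.55], 3.8, 2.2], [[0, -0.38, 1.11], 7.6, 2.2], [[0, -0.64, 1.64], 11.5, 2.2], [[0, -0.93, 2.15], 15.3, 2.2], [[0, -1.26, 2.65], 19.1, 2.2], [[0, -1.62, 3.12], 22.9, 2.2]]
s 114.0 phi -219.1
```

>>> {"op": "play_rows", "data": {
  "rows": [
    [[0,-0.16,0.55],3.8,2.2],
    [[0,-0.38,1.11],7.6,2.2],
    [[0,-0.64,1.64],11.5,2.2],
    [[0,-0.93,2.15],15.3,2.2],
    [[0,-1.26,2.65],19.1,2.2],
    [[0,-1.62,3.12],22.9,2.2]
  ],
  "squeeze": 35
}}

```text
time: 25.4
ee_pos: [0.485, -0.1129, 0.2454]
tcp_rot: [176.9, 89.8, -42.4]
wrist_force: [0.9, -6.3, 6.8]
opening: 0.0262
```

```bash
python3 st.py;  python3 gen.py .955 4 4 4 4 4 4
```

```text
25.4 p [ 0.485  -0.1129  0.2454] r 0.0856 th -145.15 phi 140.71 open 0.0262 F [ 0.93 -6.25  6.77] tool [-6.75  4.25 -4.7 ] Ft 5.66 Fr 2.81 qd 50.63
[[[0, -0.2, 0.56], 3.8, 2.2], [[0, -0.43, 1.11], 7.6, 2.2], [[0, -0.7, 1.63], 11.5, 2.2], [[0, -1.0, 2.14], 15.3, 2.2], [[0, -1.34, 2.63], 19.1, 2.2], [[0, -1.71, 3.09], 22.9, 2.2]]
s 138.0 phi -242.0
```

>>> {"op": "play_rows", "data": {
  "rows": [
    [[0,-0.2,0.56],3.8,2.2],
    [[0,-0.43,1.11],7.6,2.2],
    [[0,-0.7,1.63],11.5,2.2],
    [[0,-1.0,2.14],15.3,2.2],
    [[0,-1.34,2.63],19.1,2.2],
    [[0,-1.71,3.09],22.9,2.2]
  ]
}}

```text
time: 25.9
ee_pos: [0.4714, -0.0805, 0.2454]
tcp_rot: [-176.6, 89.8, -58.8]
wrist_force: [-1.5, -9.3, 6.8]
opening: 0.026
```

```bash
python3 st.py;  python3 gen.py .955 4 4 4 4 4 4
```

```text
25.9 p [ 0.4714 -0.0805  0.2454] r 0.0855 th -168.88 phi 117.8 open 0.026 F [-1.49 -9.28  6.79] tool [-6.76  5.64 -7.55] Ft 8.82 Fr 3.25 qd 53.09
[[[0, -0.21, 0.56], 3.8, 2.2], [[0, -0.45, 1.1], 7.6, 2.2], [[0, -0.73, 1.63], 11.5, 2.2], [[0, -1.04, 2.13], 15.3, 2.2], [[0, -1.39, 2.61], 19.1, 2.2], [[0, -1.77, 3.06], 22.9, 2.2]]
s 162.0 phi -264.9
```

>>> {"op": "play_rows", "data": {
  "rows": [
    [[0,-0.21,0.56],3.8,2.2],
    [[0,-0.45,1.1],7.6,2.2],
    [[0,-0.73,1.63],11.5,2.2],
    [[0,-1.04,2.13],15.3,2.2],
    [[0,-1.39,2.61],19.1,2.2],
    [[0,-1.77,3.06],22.9,2.2]
  ]
}}

```text
time: 26.4
ee_pos: [0.4721, -0.0452, 0.2454]
tcp_rot: [-169.5, 89.8, -74.6]
wrist_force: [-5.7, -10.8, 7.5]
opening: 0.0258
```

```bash
python3 st.py;  python3 gen.py .955 4 4 4 4 4 4
```

```text
26.4 p [ 0.4721 -0.0452  0.2454] r 0.0853 th 167.27 phi 94.89 open 0.0258 F [ -5.72 -10.83   7.46] tool [ -7.43   6.62 -10.33] Ft 11.82 Fr 3.19 qd 53.68
[[[0, -0.21, 0.56], 3.8, 2.2], [[0, -0.46, 1.09], 7.6, 2.2], [[0, -0.75, 1.61], 11.5, 2.2], [[0, -1.08, 2.11], 15.3, 2.2], [[0, -1.43, 2.58], 19.1, 2.2], [[0, -1.83, 3.03], 22.9, 2.2]]
s 186.0 phi -287.8
```

>>> {"op": "play_rows", "data": {
  "rows": [
    [[0,-0.21,0.56],3.8,2.2],
    [[0,-0.46,1.09],7.6,2.2],
    [[0,-0.75,1.61],11.5,2.2],
    [[0,-1.08,2.11],15.3,2.2],
    [[0,-1.43,2.58],19.1,2.2],
    [[0,-1.83,3.03],22.9,2.2]
  ]
}}

```text
time: 26.9
ee_pos: [0.4873, -0.013, 0.2454]
tcp_rot: [-160.1, 89.8, -88.1]
wrist_force: [-8.9, -6.9, 8.3]
opening: 0.026
```

```bash
python3 st.py;  python3 gen.py .955 4 4 4 4 4
```

```text
26.9 p [ 0.4873 -0.013   0.2454] r 0.085 th 143.15 phi 72.01 open 0.026 F [-8.9  -6.95  8.33] tool [-8.31  6.31 -9.38] Ft 10.9 Fr 2.96 qd 52.18
[[[0, -0.22, 0.55], 3.8, 2.2], [[0, -0.48, 1.08], 7.6, 2.2], [[0, -0.78, 1.59], 11.5, 2.2], [[0, -1.11, 2.08], 15.3, 2.2], [[0, -1.48, 2.55], 19.1, 2.2]]
s 206.0 phi -306.9
```

>>> {"op": "play_rows", "data": {
  "rows": [
    [[0,-0.22,0.55],3.8,2.2],
    [[0,-0.48,1.08],7.6,2.2],
    [[0,-0.78,1.59],11.5,2.2],
    [[0,-1.11,2.08],15.3,2.2],
    [[0,-1.48,2.55],19.1,2.2]
  ]
}}

```text
time: 27.32
ee_pos: [0.5093, 0.0072, 0.2454]
tcp_rot: [-131.1, 89.9, -78.2]
wrist_force: [-7.7, -4.8, 8.6]
opening: 0.0262
```

```bash
python3 st.py;  python3 gen.py .955 4 4 4 4 4
```

```text
27.3167 p [0.5093 0.0072 0.2454] r 0.0848 th 122.83 phi 52.93 open 0.0262 F [-7.69 -4.77  8.55] tool [-8.55  3.25 -8.45] Ft 9.04 Fr 0.16 qd 49.61
[[[0, -0.23, 0.55], 3.8, 2.2], [[0, -0.5, 1.07], 7.6, 2.2], [[0, -0.81, 1.58], 11.5, 2.2], [[0, -1.15, 2.07], 15.3, 2.2], [[0, -1.53, 2.53], 19.1, 2.2]]
s 226.0 phi -326.0
```

>>> {"op": "play_rows", "data": {
  "rows": [
    [[0,-0.23,0.55],3.8,2.2],
    [[0,-0.5,1.07],7.6,2.2],
    [[0,-0.81,1.58],11.5,2.2],
    [[0,-1.15,2.07],15.3,2.2],
    [[0,-1.53,2.53],19.1,2.2]
  ]
}}

```text
time: 27.73
ee_pos: [0.5374, 0.0186, 0.2454]
tcp_rot: [-54.7, 89.9, -20.9]
wrist_force: [-4.1, -2.2, 7.7]
opening: 0.026
```

```bash
python3 st.py;  python3 gen.py .955 4 4 4 4 4
```

```text
27.7333 p [0.5374 0.0186 0.2454] r 0.0845 th 102.22 phi 33.85 open 0.026 F [-4.07 -2.17  7.71] tool [-7.71  0.46 -4.58] Ft 4.44 Fr -1.26 qd 46.65
[[[0, -0.24, 0.54], 3.8, 2.2], [[0, -0.52, 1.06], 7.6, 2.2], [[0, -0.83, 1.56], 11.5, 2.2], [[0, -1.18, 2.04], 15.3, 2.2], [[0, -1.56, 2.5], 19.1, 2.2]]
s 246.0 phi -345.1
```

>>> {"op": "play_rows", "data": {
  "rows": [
    [[0,-0.24,0.54],3.8,2.2],
    [[0,-0.52,1.06],7.6,2.2],
    [[0,-0.83,1.56],11.5,2.2],
    [[0,-1.18,2.04],15.3,2.2],
    [[0,-1.56,2.5],19.1,2.2]
  ]
}}

```text
time: 28.15
ee_pos: [0.5676, 0.0195, 0.2455]
tcp_rot: [-31.1, 89.8, -16.3]
wrist_force: [-0.2, -3.8, 6.7]
opening: 0.0261
```

```bash
python3 st.py;  python3 gen.py .955 4 4 4 4 4; python3 -c "
from h import *
print(bot.get_obs()['q'])"
```

```text
28.15 p [0.5676 0.0195 0.2455] r 0.0844 th 81.64 phi 14.75 open 0.0261 F [-0.24 -3.83  6.71] tool [-6.7  -3.65 -1.19] Ft -0.31 Fr -3.82 qd 44.34
[[[0, -0.25, 0.54], 3.8, 2.2], [[0, -0.54, 1.06], 7.6, 2.2], [[0, -0.86, 1.56], 11.5, 2.2], [[0, -1.22, 2.03], 15.3, 2.2], [[0, -1.61, 2.48], 19.1, 2.2]]
s 266.0 phi -364.2
[ 1.99245487e+00  7.66295777e+00  1.45943317e+01  9.67674963e+01
 -5.42334540e-02  7.72429401e+01]
```

>>> {"op": "play_rows", "data": {
  "rows": [
    [[0,-0.25,0.54],3.8,2.2],
    [[0,-0.54,1.06],7.6,2.2],
    [[0,-0.86,1.56],11.5,2.2],
    [[0,-1.22,2.03],15.3,2.2],
    [[0,-1.61,2.48],19.1,2.2]
  ]
}}

```text
time: 28.57
ee_pos: [0.596, 0.0098, 0.2455]
tcp_rot: [-20.0, 89.8, -24.3]
wrist_force: [2.4, -6.9, 6.2]
opening: 0.0259
```

```bash
python3 st.py;  python3 gen.py .955 4 4 4 4 4
```

```text
28.5667 p [0.596  0.0098 0.2455] r 0.0843 th 61.1 phi -4.37 open 0.0259 F [ 2.43 -6.91  6.19] tool [-6.17 -6.72  2.97] Ft -5.47 Fr -4.88 qd 42.07
[[[0, -0.26, 0.53], 3.8, 2.2], [[0, -0.55, 1.05], 7.6, 2.2], [[0, -0.88, 1.54], 11.5, 2.2], [[0, -1.24, 2.01], 15.3, 2.2], [[0, -1.64, 2.45], 19.1, 2.2]]
s 286.0 phi -383.3
```

>>> {"op": "play_rows", "data": {
  "rows": [
    [[0,-0.26,0.53],3.8,2.2],
    [[0,-0.55,1.05],7.6,2.2],
    [[0,-0.88,1.54],11.5,2.2],
    [[0,-1.24,2.01],15.3,2.2],
    [[0,-1.64,2.45],19.1,2.2]
  ]
}}

```text
time: 28.98
ee_pos: [0.6191, -0.0089, 0.2455]
tcp_rot: [-11.7, 89.8, -35.2]
wrist_force: [0.4, -6.8, 7.3]
opening: 0.0261
```

```bash
python3 st.py;  python3 gen.py .955 4 4 4 4 4
```

```text
28.9833 p [ 0.6191 -0.0089  0.2455] r 0.0843 th 40.81 phi -23.49 open 0.0261 F [ 0.41 -6.84  7.26] tool [-7.24 -6.11  3.13] Ft -5.45 Fr -4.16 qd 40.51
[[[0, -0.27, 0.53], 3.8, 2.2], [[0, -0.57, 1.04], 7.6, 2.2], [[0, -0.91, 1.53], 11.5, 2.2], [[0, -1.28, 1.99], 15.3, 2.2], [[0, -1.68, 2.43], 19.1, 2.2]]
s 306.0 phi -402.4
```

>>> {"op": "play_rows", "data": {
  "rows": [
    [[0,-0.27,0.53],3.8,2.2],
    [[0,-0.57,1.04],7.6,2.2],
    [[0,-0.91,1.53],11.5,2.2],
    [[0,-1.28,1.99],15.3,2.2],
    [[0,-1.68,2.43],19.1,2.2]
  ]
}}

```text
time: 29.4
ee_pos: [0.6343, -0.034, 0.2455]
tcp_rot: [-0.3, 89.8, -42.9]
wrist_force: [-2.8, -7.4, 6.8]
opening: 0.0265
```

```bash
python3 st.py;  python3 gen.py .955 4 4 4 4 4
```

```text
29.4 p [ 0.6343 -0.034   0.2455] r 0.0845 th 20.8 phi -42.6 open 0.0265 F [-2.81 -7.38  6.77] tool [-6.76 -7.34  2.95] Ft -5.9 Fr -5.25 qd 39.58
[[[0, -0.28, 0.52], 3.8, 2.2], [[0, -0.59, 1.03], 7.6, 2.2], [[0, -0.93, 1.51], 11.5, 2.2], [[0, -1.31, 1.97], 15.3, 2.2], [[0, -1.72, 2.4], 19.1, 2.2]]
s 326.0 phi -421.5
```

>>> {"op": "play_rows", "data": {
  "rows": [
    [[0,-0.28,0.52],3.8,2.2],
    [[0,-0.59,1.03],7.6,2.2],
    [[0,-0.93,1.51],11.5,2.2],
    [[0,-1.31,1.97],15.3,2.2],
    [[0,-1.72,2.4],19.1,2.2]
  ]
}}

```text
time: 29.82
ee_pos: [0.6401, -0.0624, 0.2455]
tcp_rot: [23.7, 89.9, -38.0]
wrist_force: [-4.1, -3.7, 7.1]
opening: 0.0261
```

```bash
python3 st.py;  python3 gen.py .85 4 4 4 4 4
```

```text
29.8167 p [ 0.6401 -0.0624  0.2455] r 0.0848 th 1.07 phi -61.68 open 0.0261 F [-4.14 -3.68  7.06] tool [-7.07 -5.38  1.29] Ft -3.6 Fr -4.21 qd 39.02
[[[0, -0.28, 0.52], 3.4, 2.2], [[0, -0.6, 1.02], 6.8, 2.2], [[0, -0.96, 1.5], 10.2, 2.2], [[0, -1.34, 1.95], 13.6, 2.2], [[0, -1.76, 2.37], 17.0, 2.2]]
s 346.0 phi -438.5
```

>>> {"op": "play_rows", "data": {
  "rows": [
    [[0,-0.28,0.52],3.4,2.2],
    [[0,-0.6,1.02],6.8,2.2],
    [[0,-0.96,1.5],10.2,2.2],
    [[0,-1.34,1.95],13.6,2.2],
    [[0,-1.76,2.37],17.0,2.2]
  ]
}}

```text
time: 30.23
ee_pos: [0.636, -0.091, 0.2455]
tcp_rot: [67.3, 89.9, -11.3]
wrist_force: [-2.7, -0.3, 7.4]
opening: 0.0261
```

```bash
python3 st.py;  python3 gen.py .7 4 4 3 2 2 1
```

```text
30.2333 p [ 0.636  -0.091   0.2455] r 0.0851 th -18.5 phi -78.63 open 0.0261 F [-2.68 -0.29  7.36] tool [-7.37 -2.67 -0.24] Ft -1.12 Fr -2.45 qd 34.33
[[[0, -0.31, 0.51], 2.8, 2.2], [[0, -0.65, 0.99], 5.6, 2.2], [[0, -0.93, 1.33], 7.7, 2.2], [[0, -1.13, 1.56], 9.1, 2.2], [[0, -1.33, 1.77], 10.5, 2.2], [[0, -1.44, 1.88], 11.2, 2.2]]
s 362.0 phi -449.7
```

>>> {"op": "play_rows", "data": {
  "rows": [
    [[0,-0.31,0.51],2.8,2.2],
    [[0,-0.65,0.99],5.6,2.2],
    [[0,-0.93,1.33],7.7,2.2],
    [[0,-1.13,1.56],9.1,2.2],
    [[0,-1.33,1.77],10.5,2.2],
    [[0,-1.44,1.88],11.2,2.2],
    [[0,-1.44,1.88],11.2,2.2],
    [[0,-1.44,1.88],11.2,2.2],
    [[0,-1.44,1.88],11.2,3],
    [[0,-1.44,1.88],11.2,4],
    [[0,-1.44,1.88],11.2,4.5],
    [[-1,-1.44,1.88],11.2,4.5]
  ]
}}

```text
time: 31.23
ee_pos: [0.6252, -0.1117, 0.2518]
tcp_rot: [-101.0, 89.8, 169.4]
wrist_force: [-0.7, -0.2, -0.1]
opening: 0.0448
```

```bash
python3 st.py
```

```text
31.2333 p [ 0.6252 -0.1117  0.2518] r 0.0846 th -34.32 phi -89.63 open 0.0448 F [-0.68 -0.19 -0.11] tool [ 0.11 -0.68  0.19] Ft -0.54 Fr -0.45 qd 21.16
```

>>> {"op": "play_rows", "data": {
  "rows": [
    [[-4,0,0],0,4.5],
    [[-7.5,0,0],0,4.5],
    [[-8,0,0],-7,4.5],
    [[-8,0,0],-14,4.5],
    [[-8,0,0],-21,4.5],
    [[-8,0,0],-28,4.5],
    [[-8,0,0],-35,4.5],
    [[-8,0,0],-42,4.5],
    [[-8,0,0],-49,4.5],
    [[-8,0,0],-56,4.5],
    [[-8,0,0],-63,4.5],
    [[-8,0,0],-70,4.5]
  ]
}}

```text
time: 32.23
ee_pos: [0.6256, -0.1118, 0.3335]
tcp_rot: [-175.0, 90.0, 165.7]
wrist_force: [-0.5, -0.9, -0.0]
opening: 0.0451
```

>>> {"op": "play_rows", "data": {
  "rows": [
    [[0,0,0],-7,4.5],
    [[0,0,0],-14,4.5],
    [[0,0,0],-21,4.5],
    [[0,0,0],-28,4.5],
    [[0,0,0],-35,4.5],
    [[0,0,0],-42,4.5],
    [[0,0,0],-49,4.5],
    [[0,0,0],-56,4.5],
    [[0,0,0],-63,4.5],
    [[0,0,0],-70,4.5],
    [[0,0,0],-70,4.5],
    [[0,0,0],-70,4.5]
  ]
}}

```text
time: 33.23
ee_pos: [0.6256, -0.1118, 0.3336]
tcp_rot: [114.8, 90.0, 164.9]
wrist_force: [-0.1, 0.1, 0.3]
opening: 0.0451
```

Run:
```python
from look import *
o,p,d,C=look('w6',[(.283,.30),(.235,.246)])
```

```text
33.2333 q [-10.13  22.72  43.21 110.5    0.    29.72] qd 1.81 p [ 0.6256 -0.1118  0.3336] F [-0.05  0.11  0.31] phi 50.15 open 0.045142855746601304
0.283 0.3 [ 293  253   49   48 1828] [317.1 276.9] [ 0.6236 -0.1093  0.2892] [ 0.6251 -0.1104  0.2887] [0.024 0.023 0.011] [109. 124. 153.]
0.235 0.246 [284  77  34  37 966] [300.3  95. ] [ 0.5549 -0.0634  0.2387] [ 0.5549 -0.0635  0.2387] [0.018 0.018 0.004] [127. 123. 117.]
0.235 0.246 [295 225  44  21 180] [317.1 231.1] [ 0.617  -0.1038  0.2413] [ 0.6208 -0.1081  0.2412] [0.017 0.022 0.01 ] [ 79.  90. 113.]
```

View pics/w6.png

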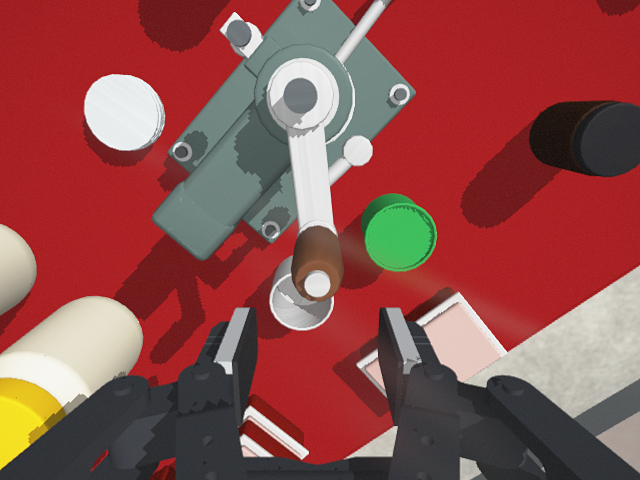

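>>> {"op": "play_rows", "data": {
  "rows": [
    [[2,0,0],0,4.5],
    [[5,0,0],0,4.5],
    [[8,0,0],0,4.5],
    [[9,0,0],0,4.5],
    [[9,0,0],0,4],
    [[9,0,0],0,3.4],
    [[9,0,0],0,3],
    [[9,0,0],0,2.6],
    [[9,0,0],0,2.2],
    [[9,0,0],0,2.2],
    [[9,0,0],0,2.2]
  ],
  "squeeze": 30
}}

```text
time: 34.2
ee_pos: [0.626, -0.112, 0.2456]
tcp_rot: [-64.0, 89.8, -13.7]
wrist_force: [-1.1, -0.4, 6.2]
opening: 0.0261
```

```bash
python3 st.py
python3 - <<'E'
from h import *
import json
o=bot.get_obs();A,p=pose(o);C0=np.array([.5553,-.0643]);r=p[:2]-C0;th=np.arctan2(r[1],r[0]);C=p[:2]-.085*np.array([np.cos(th),np.sin(th)])
json.dump(dict(C=list(C),th0=float(np.degrees(th)),s=0,phi=float(np.degrees(np.arctan2(A[1,2],A[0,2]))),p=list(p[:2])),open('g.json','w'));print(C,th*57.3)
E
python3 gen.py 1 1 2 3 4 4 4; python3 gen.py 1 4 4 4 4 4 4 3 2 1 1
```

```text
34.2 p [ 0.626  -0.112   0.2456] r 0.0854 th -34.17 phi 50.34 open 0.0261 F [-1.07 -0.44  6.19] tool [-6.19  0.53 -1.02] Ft -0.97 Fr -0.64 qd 0.1
[ 0.55551874 -0.06444756] -34.00571947864341
[[[0, -0.01, -0.15], 1.0, 2.2], [[0, -0.03, -0.44], 3.0, 2.2], [[0, -0.04, -0.89], 6.0, 2.2], [[0, -0.02, -1.48], 10.0, 2.2], [[0, 0.05, -2.07], 14.0, 2.2], [[0, 0.16, -2.65], 18.0, 2.2]]
s 18.0 phi 32.3
[[[0, -0.04, -0.6], 4.0, 2.2], [[0, -0.04, -1.19], 8.0, 2.2], [[0, 0.0, -1.78], 12.0, 2.2], [[0, 0.09, -2.37], 16.0, 2.2], [[0, 0.22, -2.95], 20.0, 2.2], [[0, 0.38, -3.52], 24.0, 2.2], [[0, 0.54, -3.93], 27.0, 2.2], [[0, 0.65, -4.21], 29.0, 2.2], [[0, 0.71, -4.34], 30.0, 2.2], [[0, 0.77, -4.48], 31.0, 2.2]]
s 49.0 phi 1.3
```

>>> {"op": "play_rows", "data": {
  "rows": [
    [[0,-0.01,-0.15],1.0,2.2],
    [[0,-0.03,-0.44],3.0,2.2],
    [[0,-0.04,-0.89],6.0,2.2],
    [[0,-0.02,-1.48],10.0,2.2],
    [[0,0.05,-2.07],14.0,2.2],
    [[0,0.16,-2.65],18.0,2.2]
  ]
}}

```text
time: 34.7
ee_pos: [0.6082, -0.1313, 0.2456]
tcp_rot: [-38.2, 89.8, -6.0]
wrist_force: [2.0, 0.2, 6.0]
opening: 0.026
```

```bash
python3 st.py
```

```text
34.7 p [ 0.6082 -0.1313  0.2456] r 0.0856 th -51.83 phi 32.17 open 0.026 F [1.98 0.16 5.98] tool [-5.97 -0.93  1.78] Ft 1.66 Fr 1.1 qd 42.62
```

>>> {"op": "play_rows", "data": {
  "rows": [
    [[0,-0.04,-0.6],4.0,2.2],
    [[0,-0.04,-1.19],8.0,2.2],
    [[0,0,-1.78],12.0,2.2],
    [[0,0.09,-2.37],16.0,2.2],
    [[0,0.22,-2.95],20.0,2.2],
    [[0,0.38,-3.52],24.0,2.2],
    [[0,0.54,-3.93],27.0,2.2],
    [[0,0.65,-4.21],29.0,2.2],
    [[0,0.71,-4.34],30.0,2.2],
    [[0,0.77,-4.48],31.0,2.2],
    [[0,0.77,-4.48],31.0,2.2],
    [[0,0.77,-4.48],31.0,2.2]
  ]
}}

```text
time: 35.7
ee_pos: [0.5661, -0.1491, 0.2455]
tcp_rot: [-24.3, 89.8, -23.0]
wrist_force: [1.8, -2.6, 7.5]
opening: 0.0263
```

>>> {"op": "play_rows", "data": {
  "rows": [
    [[0,0,0],0,2.2],
    [[0,0,0],0,3],
    [[0,0,0],0,4],
    [[0,0,0],0,4.5],
    [[-1,0,0],0,4.5],
    [[-4,0,0],0,4.5],
    [[-8,0,0],0,4.5],
    [[-10,0,0],0,4.5],
    [[-12,0,0],0,4.5],
    [[-12,0,0],0,4.5]
  ]
}}

```text
time: 36.53
ee_pos: [0.5658, -0.1487, 0.3675]
tcp_rot: [-15.0, 89.7, -13.6]
wrist_force: [-0.2, 0.7, 0.2]
opening: 0.0453
```

Run:
```python
from look import *
o,p,d,C=look('w7',[(.283,.30),(.235,.246),(.08,.09)])
```

```text
36.5333 q [-1.4730e+01  1.6360e+01  3.9090e+01  1.1245e+02  1.0000e-02  7.3900e+01] qd 6.01 p [ 0.5658 -0.1487  0.3675] F [-0.25  0.7   0.23] phi 1.38 open 0.04529467005601626
0.283 0.3 [ 296  233   44   42 1368] [317.5 253.9] [ 0.566  -0.1457  0.2891] [ 0.5661 -0.1469  0.2887] [0.024 0.023 0.011] [114. 129. 159.]
0.235 0.246 [288  81  29  32 737] [302.1  96.4] [ 0.5551 -0.0633  0.2387] [ 0.5551 -0.0634  0.2388] [0.017 0.018 0.004] [132. 129. 121.]
0.235 0.246 [298 211  38  17 124] [316.9 216.2] [ 0.5657 -0.1365  0.2415] [ 0.5656 -0.139   0.2408] [0.024 0.01  0.01 ] [ 84.  98. 126.]
```

View pics/w7.png

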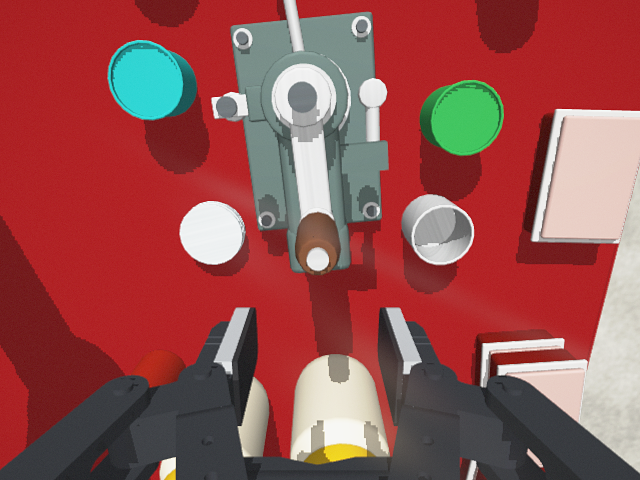

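>>> {"op": "play_rows", "data": {
  "rows": [
    [[0,3,-0.5],-2,5],
    [[0,6.5,-1],-4,5],
    [[0,10,-1.6],-6,5],
    [[0,13.5,-2.2],-8,5],
    [[0,17,-2.8],-10,5],
    [[1,20.5,-3.4],-12,5],
    [[4,23.5,-3.8],-12,5],
    [[8,24.8,-4],-12,5],
    [[12,24.8,-4],-12,5],
    [[16,24.8,-4],-12,5],
    [[20,24.8,-4],-12,5],
    [[20,24.8,-4],-12,5]
  ]
}}

```text
time: 37.58
ee_pos: [0.5144, 0.0976, 0.1533]
tcp_rot: [177.2, 89.1, -169.4]
wrist_force: [-0.3, 0.2, -1.7]
opening: 0.0501
```

Run:
```python
from look import *
o,p,d,C=look('w8',[(.08,.09)])
```

```text
37.5833 q [10.74  1.37 -2.32 87.18  0.   87.34] qd 11.26 p [0.5144 0.0976 0.1533] F [-0.33  0.18 -1.69] phi 13.4 open 0.0501292353342705
0.08 0.09 [ 312  247   38   36 1023] [330.5 264.9] [0.5202 0.0991 0.0842] [0.5205 0.0985 0.0833] [0.02  0.019 0.006] [60. 57. 63.]
0.08 0.09 [304 457  35   7 135] [320.2 460.3] [ 0.5457 -0.0309  0.0817] [ 0.5465 -0.0317  0.0825] [0.021 0.007 0.005] [199. 199. 199.]
```

View pics/w8.png

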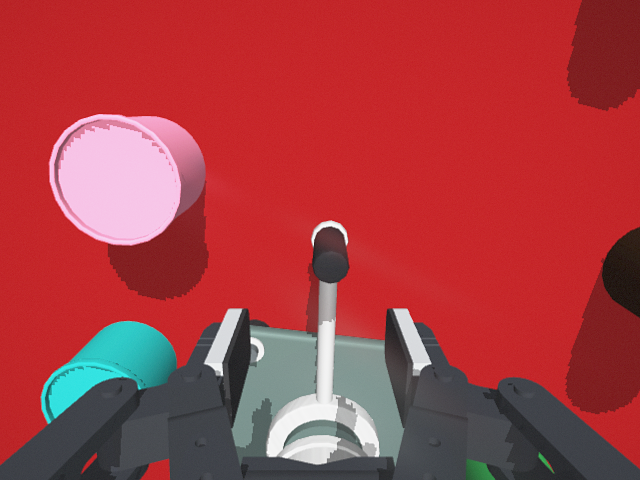

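>>> {"op": "play_rows", "data": {
  "rows": [
    [[0,0,0],0,5],
    [[0,0,0],0,5],
    [[0,0,0],0,5]
  ]
}}

```text
time: 37.88
ee_pos: [0.5211, 0.0985, 0.167]
tcp_rot: [-2.6, 89.7, 10.8]
wrist_force: [0.7, -0.1, -0.2]
opening: 0.05
```

```bash
python3 st.py; python3 -c "
from h import *
print(shift([.5200,.0988,.0545]))"
```

```text
37.8833 p [0.5211 0.0985 0.167 ] r 0.166 th 101.88 phi 13.36 open 0.05 F [ 0.66 -0.14 -0.21] tool [ 0.21 -0.29  0.6 ] Ft -0.61 Fr -0.28 qd 0.63
[11.25  0.06 -0.16]
```

>>> {"op": "play_rows", "data": {
  "rows": [
    [[2,0,-0.1],0,5],
    [[4,0,-0.1],0,5],
    [[6,0,-0.1],0,5],
    [[8,0,-0.1],0,5],
    [[9.5,0,-0.1],0,5],
    [[10.5,0,-0.1],0,5],
    [[11.1,0,-0.1],0,4],
    [[11.1,0,-0.1],0,3.2],
    [[11.1,0,-0.1],0,2.6],
    [[11.1,0,-0.1],0,2],
    [[11.1,0,-0.1],0,1.5],
    [[11.1,0,-0.1],0,1.5]
  ],
  "squeeze": 30
}}

```text
time: 38.88
ee_pos: [0.5201, 0.0984, 0.0543]
tcp_rot: [-3.0, 89.8, 10.4]
wrist_force: [5.3, 0.9, 1.8]
opening: 0.0192
```

```bash
python3 st.py
```

```text
38.8833 p [0.5201 0.0984 0.0543] r 0.1661 th 102.22 phi 13.38 open 0.0192 F [5.3  0.94 1.78] tool [-1.76 -0.32  5.38] Ft -5.38 Fr -0.21 qd 0.08
```

```bash
sed 's/\.085\*/.165*/; s/2\.2\]/1.5]/' gen.py > genl.py
python3 - <<'E'
import json,numpy as np
p=np.array([.5201,.0984]);C0=np.array([.5553,-.0642]);r=p-C0;th=np.arctan2(r[1],r[0]);C=p-.165*np.array([np.cos(th),np.sin(th)])
json.dump(dict(C=list(C),th0=float(np.degrees(th)),s=0,phi=13.38,p=list(p)),open('g.json','w'));print(C,np.degrees(th))
E
python3 genl.py 1 1 1.5 1.5 1.5 1.5 1.5 1.5 ; python3 genl.py 1 1.5 1.5 1.5 1.5 1.5 1.5 1.5 1.5; python3 genl.py 1 1.5 1.5 1.5 1.5 1.5 1.5 1 .5 .2
```

```text
[ 0.55501088 -0.06286447] 102.2150251193349
[[[0, -0.01, 0.29], 1.0, 1.5], [[0, -0.03, 0.72], 2.5, 1.5], [[0, -0.06, 1.15], 4.0, 1.5], [[0, -0.11, 1.58], 5.5, 1.5], [[0, -0.16, 2.01], 7.0, 1.5], [[0, -0.23, 2.43], 8.5, 1.5], [[0, -0.31, 2.86], 10.0, 1.5]]
s 10.0 phi 3.4
[[[0, -0.01, 0.43], 1.5, 1.5], [[0, -0.04, 0.86], 3.0, 1.5], [[0, -0.08, 1.29], 4.5, 1.5], [[0, -0.12, 1.72], 6.0, 1.5], [[0, -0.18, 2.15], 7.5, 1.5], [[0, -0.25, 2.58], 9.0, 1.5], [[0, -0.34, 3.0], 10.5, 1.5], [[0, -0.43, 3.42], 12.0, 1.5]]
s 22.0 phi -8.6
[[[0, -0.01, 0.43], 1.5, 1.5], [[0, -0.04, 0.86], 3.0, 1.5], [[0, -0.08, 1.29], 4.5, 1.5], [[0, -0.12, 1.72], 6.0, 1.5], [[0, -0.18, 2.15], 7.5, 1.5], [[0, -0.25, 2.58], 9.0, 1.5], [[0, -0.31, 2.86], 10.0, 1.5], [[0, -0.34, 3.0], 10.5, 1.5], [[0, -0.35, 3.06], 10.7, 1.5]]
s 32.7 phi -19.3
```

>>> {"op": "play_rows", "data": {
  "rows": [
    [[0,-0.01,0.29],1.0,1.5],
    [[0,-0.03,0.72],2.5,1.5],
    [[0,-0.06,1.15],4.0,1.5],
    [[0,-0.11,1.58],5.5,1.5],
    [[0,-0.16,2.01],7.0,1.5],
    [[0,-0.23,2.43],8.5,1.5],
    [[0,-0.31,2.86],10.0,1.5]
  ]
}}

```text
time: 39.47
ee_pos: [0.5468, 0.1019, 0.0542]
tcp_rot: [139.1, 90.0, 142.4]
wrist_force: [-6.5, 0.5, 9.6]
opening: 0.019
```

```bash
python3 st.py
```

```text
39.4667 p [0.5468 0.1019 0.0542] r 0.1661 th 92.95 phi 3.31 open 0.019 F [-6.5   0.49  9.59] tool [-9.58  0.87 -6.47] Ft 6.47 Fr 0.82 qd 17.21
```

>>> {"op": "play_rows", "data": {
  "rows": [
    [[0,-0.01,0.43],1.5,1.5],
    [[0,-0.04,0.86],3.0,1.5],
    [[0,-0.08,1.29],4.5,1.5],
    [[0,-0.12,1.72],6.0,1.5],
    [[0,-0.18,2.15],7.5,1.5],
    [[0,-0.25,2.58],9.0,1.5],
    [[0,-0.34,3.0],10.5,1.5],
    [[0,-0.43,3.42],12.0,1.5]
  ]
}}

```text
time: 40.13
ee_pos: [0.5812, 0.1, 0.0543]
tcp_rot: [112.9, 89.9, 104.3]
wrist_force: [-6.2, 3.2, 9.6]
opening: 0.019
```

```bash
python3 st.py
```

```text
40.1333 p [0.5812 0.1    0.0543] r 0.166 th 81.01 phi -8.67 open 0.019 F [-6.21  3.2   9.6 ] tool [-9.6   2.24 -6.63] Ft 6.63 Fr 2.2 qd 16.29
```

>>> {"op": "play_rows", "data": {
  "rows": [
    [[-0.05,-0.01,0.43],1.5,1.5],
    [[-0.05,-0.04,0.86],3.0,1.5],
    [[-0.05,-0.08,1.29],4.5,1.5],
    [[-0.05,-0.12,1.72],6.0,1.5],
    [[-0.05,-0.18,2.15],7.5,1.5],
    [[-0.05,-0.25,2.58],9.0,1.5],
    [[-0.05,-0.31,2.86],10.0,1.5],
    [[-0.05,-0.34,3.0],10.5,1.5],
    [[-0.05,-0.35,3.06],10.7,1.5],
    [[-0.05,-0.35,3.06],10.7,1.5]
  ]
}}

```text
time: 40.97
ee_pos: [0.611, 0.0923, 0.0543]
tcp_rot: [121.0, 89.9, 101.7]
wrist_force: [-4.6, 4.4, 4.0]
opening: 0.0192
```

```bash
python3 st.py
```

```text
40.9667 p [0.611  0.0923 0.0543] r 0.1659 th 70.39 phi -19.3 open 0.0192 F [-4.58  4.37  3.99] tool [-3.98  2.62 -5.77] Ft 5.78 Fr 2.58 qd 0.33
```

>>> {"op": "play_rows", "data": {
  "rows": [
    [[0,0,0.15],0.5,1.5],
    [[0,-0.01,0.25],0.9,1.5],
    [[0,-0.01,0.25],0.9,1.5]
  ]
}}

```text
time: 41.22
ee_pos: [0.6133, 0.0915, 0.0543]
tcp_rot: [119.5, 89.9, 99.3]
wrist_force: [-3.7, 4.8, 5.4]
opening: 0.0196
```

```bash
python3 st.py
```

```text
41.2167 p [0.6133 0.0915 0.0543] r 0.1659 th 69.54 phi -20.21 open 0.0196 F [-3.73  4.76  5.36] tool [-5.35  3.19 -5.15] Ft 5.16 Fr 3.16 qd 0.53
```

>>> {"op": "play_rows", "data": {
  "rows": [
    [[0,0,0],0,3],
    [[0,0,0],0,4],
    [[0,0,0],0,5],
    [[-1,0,0],0,5],
    [[-4,0,0],0,5],
    [[-7,1,0],0,5],
    [[-10,3,0],0,5],
    [[-13,5,0],0,5],
    [[-15,7,0],0,5],
    [[-16,9,0],0,5],
    [[-16,9,0],0,5],
    [[-16,9,0],0,5]
  ]
}}

```text
time: 42.22
ee_pos: [0.645, 0.1755, 0.2139]
tcp_rot: [24.8, 89.9, 4.6]
wrist_force: [0.4, 0.0, -0.3]
opening: 0.05
```

Run:
```python
from look import *
o,p,d,C=look('w9',[(.283,.30),(.235,.246),(.08,.09)])
for n in('side','top'):
    im,dd=bot.camera(n);cv2.imwrite(f'pics/{n}9.png',im);np.save(f'pics/{n}9.npy',dd)
a=cv2.imread('pics/side0.png')[190:350,220:380];b=cv2.imread('pics/side9.png')[190:350,220:380]
cv2.imwrite('pics/cmp.png',np.hstack([cv2.resize(x,(400,400),interpolation=2) for x in(a,b)]))
```

```text
42.2167 q [ 1.5230e+01  2.1860e+01  2.8210e+01  9.6300e+01 -1.0000e-02  1.2539e+02] qd 3.1 p [0.645  0.1755 0.2139] F [ 0.38  0.02 -0.25] phi -20.16 open 0.05001172854330828
0.283 0.3 [ 189  418  279   62 9165] [347.3 458.1] [0.655  0.1884 0.2903] [0.6533 0.1899 0.2908] [0.052 0.02  0.016] [82. 77. 75.]
0.283 0.3 [ 544  437   96   43 3091] [589.  460.8] [0.6994 0.1687 0.2879] [0.7002 0.1682 0.2884] [0.015 0.009 0.011] [78. 73. 71.]
0.235 0.246 [ 188  329   55   82 1191] [223.3 354.2] [0.6194 0.1921 0.2406] [0.6182 0.1865 0.2405] [0.015 0.024 0.011] [108. 104. 105.]
0.235 0.246 [ 393  329   54   82 1202] [411.6 354.3] [0.674  0.172  0.2407] [0.6739 0.1682 0.2405] [0.019 0.022 0.011] [116. 112. 119.]
0.08 0.09 [449 208  34  71 317] [460.7 233.4] [0.7334 0.143  0.0863] [0.7362 0.1334 0.085 ] [0.027 0.043 0.01 ] [54. 52. 53.]
0.08 0.09 [303 337  27  26 527] [316.  349.2] [0.6131 0.0929 0.084 ] [0.6129 0.0919 0.0833] [0.019 0.019 0.006] [71. 68. 78.]
```

View pics/cmp.png

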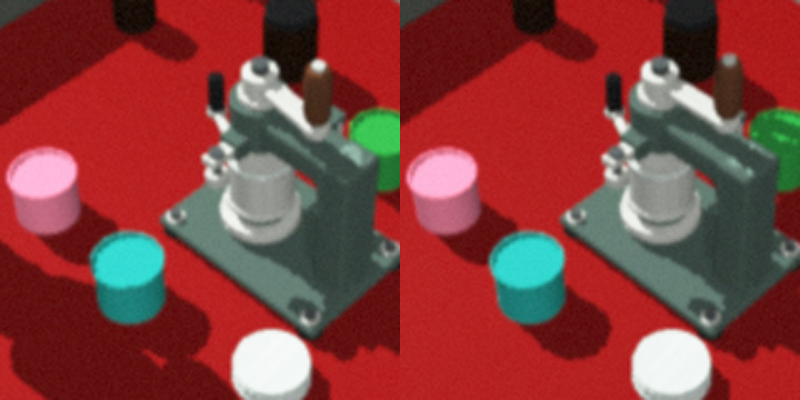

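View pics/w9.png

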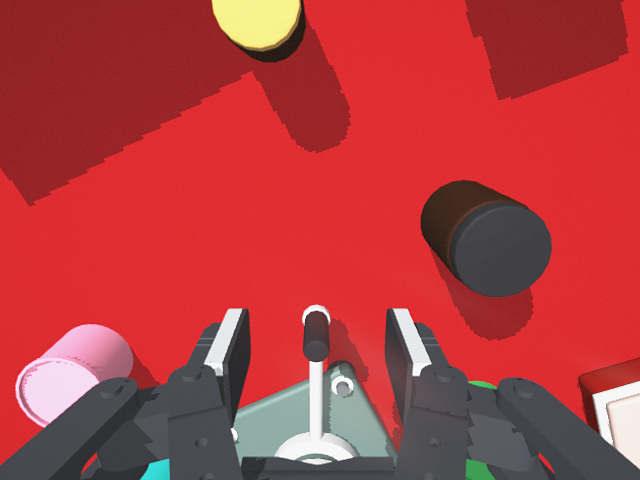

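View pics/top9.png

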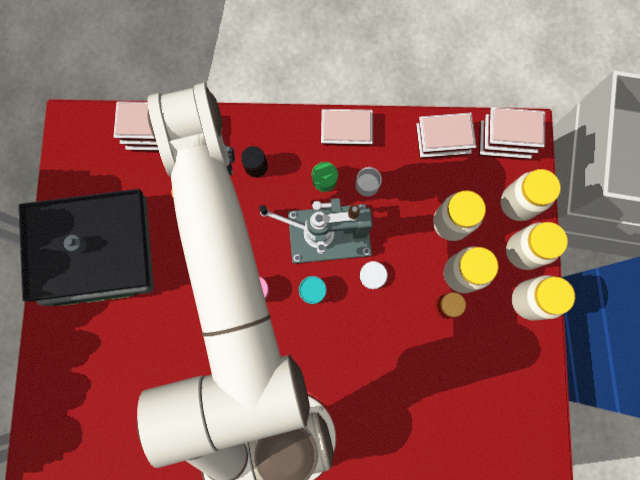

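```bash
python3 -c "
from workcell import bot
print(bot.job_done()); o=bot.get_obs(); print(o['time'],o['wrist_force'])"
```

```text
the job is handed in; nothing more can be done
None
the job is handed in; nothing more can be done
```

The tin is closed, the crank is parked and the lever is swung back. I handed the job in at about 42 s of the 72 s; the hand-in gives no verdict.

- **Clamping:** The free pull on the lever was 10 to 11.7 N. The can met the chuck at about 0.53 rad, and I stopped at about 15.5 N of moving pull. That should be about 40 N on the can by the pull figures given; I never measured the clamp force itself.
- **Cranking:** I turned the crank about 711° at roughly 0.84 rad/s. I let go twice to unwind the wrist, both times past the spring zone at about 308° into the turn, and the handle stayed put both times. The sideways force on the machine stayed at about 15 N or less at every reading, against the 28 N limit. Forces were only read at the end of each move, so peaks in between were not seen.
- **Last checks:**
  - The handle lies over the column; my tally puts the crank at about 12.55 rad.
  - The knob is within about 0.02 rad of its start.
  - The can looks the same in the side camera as at the start, standing on the lowered plate.
  - The other things on the stall look unmoved in the top view, except the small jar, which the arm hid. The wrist camera showed it (or a similar jar) standing.
  - The gripper was clear of everything.
- **Disagreements:** The spindle axis came out up to about 2 mm apart between camera views, so I corrected the circle by feel as I turned. The pull to swing the lever back read only about 6.5 N, less than the 10 to 12 N expected. The wrist also showed about 6 to 7 N upward in most grips, which I took as harmless.

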